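# Punch the drilling marks on fossil display plinths

## Task

Draw the punch carriage to its parking stop, then set every plinth, ringed face up, in the jig pocket of its own colour; beginning with the pocket nearest the parking end, slide the carriage over each plinth in turn and press the red cap straight down until the punch snaps and its point strikes inside the ring. Then slide the carriage back to its parking stop and lay all the plinths flat, ring up, in the grey tray, leaving the carriage parked and the rock, the jar and the brush where they are.

Things in the scene. Friction and masses are not known exactly. Their poses are not given: they have to be found in the camera images.
- nest: marking jig, fixed (place and turn vary): dark steel plate x -45 to 107, y -220 to 180 mm, 8 mm thick; pockets in a row along y at x = 0 (blue y = -40, yellow 38, red 116 mm); behind them a rail along y at x = 90 mm, top 73 mm high, end posts 78 mm. White rail marks: parking and pocket centres. Parking stop at the -y end. Origin on the table; z up, x away from the robot
- pocket_blue (a point): centre of the blue pocket's floor, 8 mm above the table: a pocket 85 mm (jig x) by 51 mm (jig y) between aluminium ribs 6 mm high, floor and front rib striped blue; same axes as the jig
- pocket_yellow (a point): centre of the yellow pocket's floor, 8 mm above the table: a pocket 85 mm (jig x) by 51 mm (jig y) between aluminium ribs 6 mm high, floor and front rib striped yellow; same axes as the jig
- pocket_red (a point): centre of the red pocket's floor, 8 mm above the table: a pocket 85 mm (jig x) by 51 mm (jig y) between aluminium ribs 6 mm high, floor and front rib striped red; same axes as the jig
- carriage (a joint): the grey punch carriage along the rail, m: 0 = at the parking stop (punch at jig y = -170 mm), growing to jig +y; punch over the blue pocket at 0.130, yellow 0.208, red 0.286; end 0.300. About 3 N of friction, stays where left, starts anywhere. The punch overhangs the pockets: a pocket can be loaded only with the carriage well away from it
- handle (a point): grip point of the carriage's upright orange handle, 140 mm above the table; the handle is 20 mm thick along jig y, 30 mm along jig x, its top at 150 mm, free for 50 mm below; it stands 92 mm behind (jig +x) the punch
- cap_top (a point): centre of the top of the punch's red cap, a disc 38 mm across, 152 mm above the table at rest, on the punch's axis. Pressed, it resists with 5 N rising to 14 N; after about 12 mm the inner spring trips and the point shoots down by itself; then about 10 mm more travel before it is rigid. Released, cap and point come back up
- punch_tip (a point): the point of the punch, straight below the cap: 41 mm above the table at rest, 9 mm above the top of a plinth seated in a pocket; it strikes the plinth when the punch trips
- striker (a joint): how far the punch's point has come down, m: 0 at rest, up to about 0.002 while the cap is being pressed, about 0.009 once tripped onto a plinth (0.0115 if none), as long as the cap is held down
- blue: the blue display plinth (may be absent), about 0.18 kg: a dark wooden foot 80 x 46 x 12 mm with a blue block 64 x 32 x 12 mm centred on it, 24 mm high in all; a white ring 18 mm across on the centre of the top is the target. Origin at the centre of the underside, x along the 80 mm side, z up. Starts ring up on the table at the robot's right; either way round in its pocket is fine
- yellow: the yellow display plinth (may be absent), about 0.18 kg: a dark wooden foot 80 x 46 x 12 mm with a yellow block 64 x 32 x 12 mm centred on it, 24 mm high in all; a white ring 18 mm across on the centre of the top is the target. Origin at the centre of the underside, x along the 80 mm side, z up. Starts ring up on the table at the robot's right; either way round in its pocket is fine
- red: the red display plinth (may be absent), about 0.18 kg: a dark wooden foot 80 x 46 x 12 mm with a red block 64 x 32 x 12 mm centred on it, 24 mm high in all; a white ring 18 mm across on the centre of the top is the target. Origin at the centre of the underside, x along the 80 mm side, z up. Starts ring up on the table at the robot's right; either way round in its pocket is fine
- tray: grey open tray for finished plinths, fixed (place and turn vary), on the robot's left: outside 292 mm along its x by 116 mm along its y, walls 5 mm thick and 20 mm high, floor 5 mm. Origin at the centre of its underside. Three plinths fit side by side with their long sides along the tray's y
- rock: grey fossil-bearing rock 80 x 130 x 65 mm on the cardboard beyond the jig; leave alone. Origin at the centre of its underside
- jar: clear jar with a black lid, 72 mm across, 100 mm tall, beyond the jig on the right; leave alone. Origin at the centre of its underside
- brush: flat brush with a yellow handle lying between the robot and the jig, about 200 mm long along its own x; leave alone
There are look-alikes about, which are no part of the job. Leave any green look-alike of the blue alone.

How it is judged:
On the way, in this order (a step that is already met when the one before it is completed fails the run):
1. the carriage is drawn to its parking stop (value of joint carriage below 0.012 m), for 0.2 s.
2. every plinth sits flat, ring up, in the pocket of its colour (horizontal distance between blue and pocket_blue below 0.006 m and z of blue in the frame of pocket_blue below 0.004 m and angle between each of blue, yellow, red's own z axis and vertical below 0.08 rad and horizontal distance between yellow and pocket_yellow below 0.006 m and z of yellow in the frame of pocket_yellow below 0.004 m and horizontal distance between red and pocket_red below 0.006 m and z of red in the frame of pocket_red below 0.004 m), for 0.2 s.
3. the punch trips and its point strikes the blue plinth inside the ring, the plinth lying in its pocket (horizontal distance between punch_tip and blue below 0.009 m and z of punch_tip in the frame of blue below 0.0265 m and horizontal distance between blue and pocket_blue below 0.006 m and z of blue in the frame of pocket_blue below 0.004 m and angle between blue's own z axis and vertical below 0.08 rad), for 0.05 s.
4. the punch trips and its point strikes the yellow plinth inside the ring, the plinth lying in its pocket (horizontal distance between punch_tip and yellow below 0.009 m and z of punch_tip in the frame of yellow below 0.0265 m and horizontal distance between yellow and pocket_yellow below 0.006 m and z of yellow in the frame of pocket_yellow below 0.004 m and angle between yellow's own z axis and vertical below 0.08 rad), for 0.05 s.
5. the punch trips and its point strikes the red plinth inside the ring, the plinth lying in its pocket (horizontal distance between punch_tip and red below 0.009 m and z of punch_tip in the frame of red below 0.0265 m and horizontal distance between red and pocket_red below 0.006 m and z of red in the frame of pocket_red below 0.004 m and angle between red's own z axis and vertical below 0.08 rad), for 0.05 s.
6. the carriage is back at its parking stop (value of joint carriage below 0.012 m), for 0.2 s.
At the end, for the whole second after the job is handed in: All plinths present lie flat (within 0.08 rad), ring up, at rest on the floor of the grey tray; the carriage is within 12 mm of its parking stop with the punch's point up (x of blue in the frame of tray between -0.125 and 0.125 m and y of blue in the frame of tray between -0.045 and 0.045 m and z of each of blue, yellow, red in the frame of tray below 0.01 m and angle between each of blue, yellow, red's own z axis and vertical below 0.08 rad and linear speed of each of blue, yellow, red below 0.02 m/s and x of yellow in the frame of tray between -0.125 and 0.125 m and y of yellow in the frame of tray between -0.045 and 0.045 m and x of red in the frame of tray between -0.125 and 0.125 m and y of red in the frame of tray between -0.045 and 0.045 m and value of joint carriage below 0.012 m and value of joint striker below 0.003 m); the robot touches nothing.
It fails at once if the rock is pushed more than 30 mm (distance of rock from where it was at the start of the episode above 0.03 m).
It fails at once if the jar is pushed more than 30 mm (distance of jar from where it was at the start of the episode above 0.03 m).
It fails at once if the brush is pushed more than 30 mm (distance of brush from where it was at the start of the episode above 0.03 m).
Of blue, yellow, red only 2 to 3 are there at a start; the rules pass over those that are not, and their reading is None.
At some moment in a run one of blue, yellow, red may be knocked a few centimetres aside while the robot is not near it.
Once in a run the grip may slacken for a moment while it holds something.
It also fails if it takes over 210 s, if anything falls off the work surface, if the arm or the gripper's body presses on something with over 40 N, if the wrist force passes 120 N, or if a joint passes its speed limit or range.

## Robot

A 6-joint arm with a two-finger parallel gripper is mounted at the origin on the work surface. World frame = base frame: x ahead of the robot, y to its left, z up, the work surface at z = 0. Lengths are in m, angles in rad, forces in N, time in s.
With the tool pointing down it reaches from about 0.25 to 0.775 m from the base axis. Payload 4 kg.
Tool frame: the origin (TCP) lies midway between the tips of the shut fingers; the grasp point (between the pads) lies 19 mm behind it; z points along the fingers, y is the direction in which the jaws open and shut (so a half turn about z gives the same grasp; the last joint's range is limited). The gripper opens to 85 mm and grips with 20 to 120 N. Pads are 22 mm wide; open, the fingers measure 114 mm over their backs; the gripper's body (76 mm by 85 mm) begins 54 mm behind the grasp point. The pads swing forward as they close: fully open they stand 13 mm farther back than shut.
Start: joints at [1.188, 0.087, 1.371, -0, 1.684, -0.103], TCP at [0.152, 0.529, 0.231] pointing down, gripper open.
Joint ranges: [-3.1, 3.1], [-0.76, 2.03], [0.27, 2.55], [-1.08, 4.22], [0.17, 2.65], [-2.57, 2.57]. Speed limits (rad/s): [2.79, 2.79, 3.14, 3.14, 3.14, 3.14].

## Interface

Orientations are given as a rotation vector (axis times angle).
In Python, from bench import env gives the robot as it stands.
- The arm moves only by the shell command python3 -m jog 'ROWS'. ROWS is a JSON object of lists of equal length, an entry for each row: "travel": the shift along the world's x, y, z in m, a list of three; "angular": the turn, a rotation vector about the world's x, y, z in rad, a list of three; "gripper": the gripper command: -1 is shut, 1 is fully open, values between are in proportion. A call has exactly 10 rows; each row shifts and turns the pose as measured when the row begins; what a row does not reach is not made up. A row lasts 1/8 s, in which the tool goes at most 62.5 mm and 10.7 degrees, less where a joint would pass 70% of its speed; a pose out of reach is approached as far as the arm can. A call is refused whole if a number of a shift passes 0.0625 or a number of a turn 0.188, either way. A call with a gripper value outside its range is refused whole. The fingers move at their own pace and stop on an object; the grip force is fixed at half the most. Time passes only in rows, so rows that do not move let the fingers close, or fill a call up. It gives the time, the measured TCP pose, the force and the opening at its end, in the units of the state.
- env.state(): the state, without advancing time (a new reading comes with each control period).
- env.read_camera(name): name is "side" or "top" or "wrist"; returns (picture, depth): 480x640x3 uint8, red, green, blue; 480x640 float32, m along the optical axis (not along the pixel's ray), 0 where there is no reading.
- env.calibration(name): a dict with "intrinsics" (3x3 intrinsics, pixels), "T" (4x4, takes a point from camera to world coordinates). Camera axes: x right, y down, z forward; pixel columns grow to the right and rows downward; lengths in m; the calibration is good to about 2 mm. A picture is of the moment at which its call begins: read the wrist's pose just before it. calibration takes no time and is no camera call; for the wrist camera it gives the pose at the moment of the call.
- env.job_done(): hands the job in, once; it reports no verdict.
The state is a dict: "time_s": time; "q": joint angles; "qvel": joint speeds; "tau": joint torques, N m; "tcp_pos": TCP position; "eef_rot": TCP orientation; "wrist_force": force on the tool from outside, world axes, zero at the start; "ft_torque": the same for the moment, N m; "finger_gap": finger opening in m.
Only numpy, scipy, OpenCV 4.12 (cv2) and the standard library are available. Lean on these libraries where they do the work, as an engineer would, in place of code of your own. Each camera call takes 0.05 s, during which the arm holds its last target. There are 200 camera calls.

## Working session

There is one attempt and no reset: what is moved stays moved. The work goes in short steps, Python scripts to look and compute and a shell command to move; the robot and the scene stay as the last step left them, time stands still between calls to the robot, and variables do not carry over. Pictures are saved under pics/ and viewed, about 12 in all and at most 16, crops included, and the job is handed in when it is done.

```bash
ls; mkdir -p pics
cat > h.py <<'E'
import numpy as np,cv2
from bench import env
def snap(n,f,crop=None,z=1):
    c=env.calibration(n);p,d=env.read_camera(n)
    np.savez('last_%s.npz'%n,p=p,d=d,K=c['intrinsics'],T=c['T'])
    im=p[:,:,::-1]
    if crop: x0,y0,x1,y1=crop; im=im[y0:y1,x0:x1]
    im=cv2.resize(im,None,fx=z,fy=z,interpolation=cv2.INTER_CUBIC)
    cv2.imwrite('pics/'+f,im)
def load(n):
    return np.load('last_%s.npz'%n)
def crop(n,f,c,z):
    x0,y0,x1,y1=c;im=load(n)['p'][y0:y1,x0:x1,::-1]
    cv2.imwrite('pics/'+f,cv2.resize(im,None,fx=z,fy=z,interpolation=cv2.INTER_CUBIC))
def pt(n,u,v,h=None):
    L=load(n);K,T,d=L['K'],L['T'],L['d']
    r=np.array([(u-K[0,2])/K[0,0],(v-K[1,2])/K[1,1],1.])
    if h is None:
        w=d[int(round(v))-1:int(round(v))+2,int(round(u))-1:int(round(u))+2];s=np.median(w)
    else: s=(h-T[2,3])/(T[:3,:3]@r)[2]
    return T[:3,:3]@(r*s)+T[:3,3]
def st():
    s=env.state();print({k:np.round(s[k],4).tolist() for k in('time_s','tcp_pos','eef_rot','wrist_force','finger_gap','q')})
E
python3 - <<'E'
from h import *
st();snap('top','top0.png',z=1.25);snap('side','side0.png',z=1.25)
E
```

```text
pics
{'time_s': 0.0, 'tcp_pos': [0.1517, 0.5281, 0.2301], 'eef_rot': [-0.438, -3.1104, 0.0034], 'wrist_force': [0.1417, 0.0045, 0.153], 'finger_gap': 0.0855, 'q': [1.1879, 0.088, 1.3723, 0.0, 1.6836, -0.1031]}
```

View pics/top0.png

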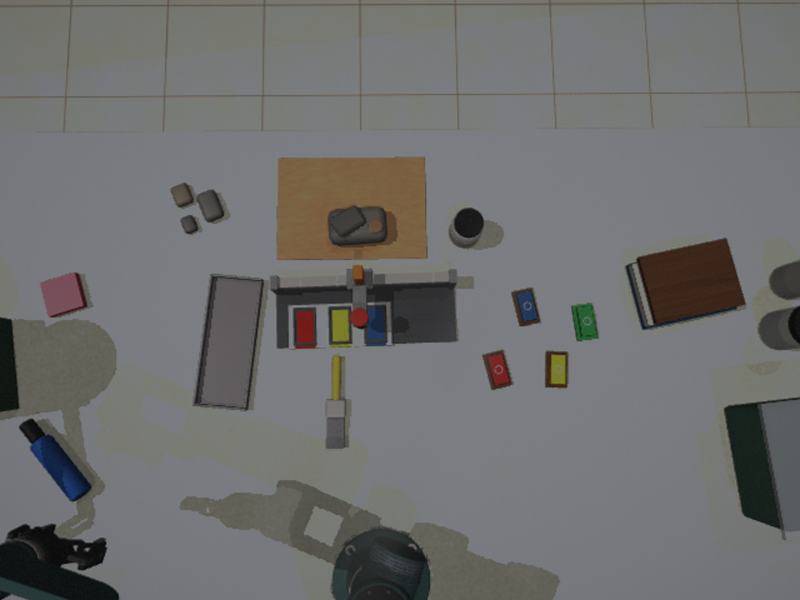

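View pics/side0.png

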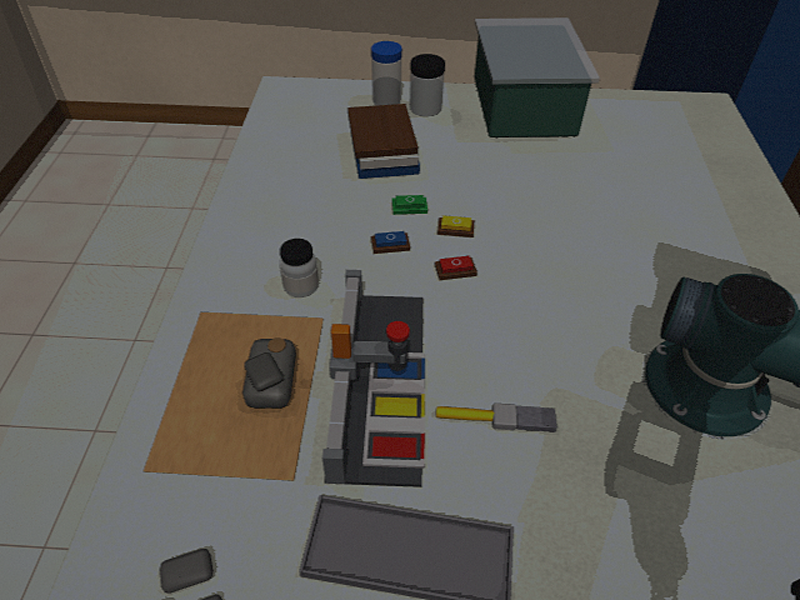

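Top view (800 px wide): blue plinth (526,307), green look-alike (585,322), red (498,370), yellow (557,370). Coloured pockets that could be mistaken for plinths: red (305,327), yellow (340,326), blue (376,326). The carriage's cap is at (360,317) and its handle at (358,275). The tray is at (228,342) and the brush at (336,400). The pieces with rings, on the right, are the plinths, so I'll check them in a close crop.

Run:
```python
from h import *
crop('top','c1.png',(385,215,485,320),5.5)
crop('top','c2.png',(150,205,380,335),3.4)
```

```text
(no output)
```

View pics/c1.png

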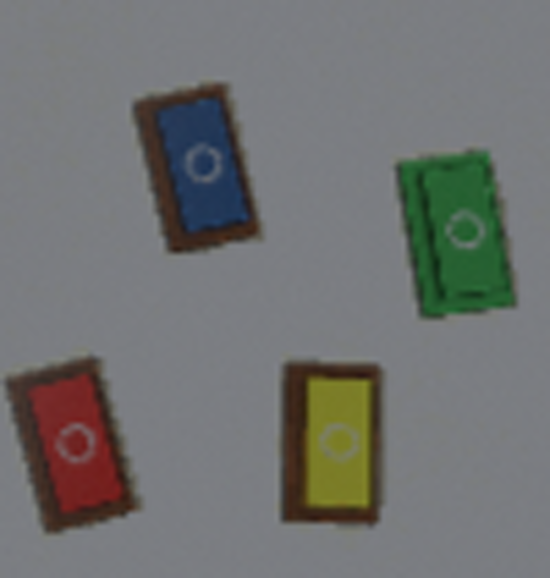

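View pics/c2.png

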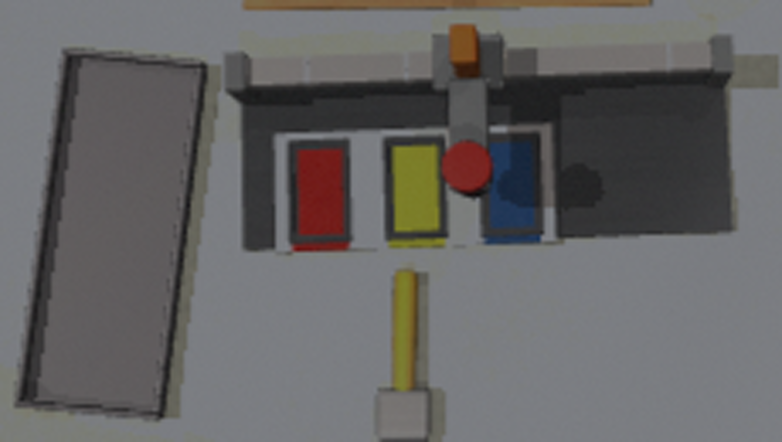

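Crop 1 shows the three ringed plinths and the green decoy, each with its ring. Crop 2 shows the jig, with its plate front corners at about (243,250) and (735,232), and the tray corners at (66,50), (206,64), (162,417) and (18,404).

Run:
```python
from h import *
def P(x,y,off,z,h): return pt('top',(x+.5)/z+off[0]-.5,(y+.5)/z+off[1]-.5,h)
A=(385,215);B=(150,205)
for n,x,y in(('blue',204,163),('yellow',340,441),('red',76,442)):print(n,P(x,y,A,5.5,.024).round(4),P(x,y,A,5.5,None).round(4))
hsv=cv2.cvtColor(load('top')['p'],cv2.COLOR_RGB2HSV)
for n,(u0,v0,u1,v1),lo,hi in(('blue',(405,225,435,265),100,130),('yellow',(432,275,460,315),20,35),('red',(383,275,412,315),170,10)):
    s=hsv[v0:v1,u0:u1];m=(s[...,1]>130)&(((s[...,0]>lo)&(s[...,0]<hi)) if lo<hi else ((s[...,0]>lo)|(s[...,0]<4)))
    ys,xs=np.nonzero(m);pts=np.array([pt('top',x+u0,y+v0,.024)[:2] for x,y in zip(xs,ys)],np.float32)
    print(n,cv2.minAreaRect(pts*1000), len(pts))
for n,x,y,h in(('plateFL',243,250,.008),('plateFR',735,232,.008),('redfl',319,189,.008),('yelfl',415,188,.008),('postL',238,52,.078),('postR',722,37,.078),('handle',464,26,None),('handle150',464,33,.15),('cap',467,166,.152),('cap',467,166,None),('mk1',308,68,.073),('mk2',407,65,.073),('mkp',669,55,.073),('t',66,50,.02),('t',206,64,.02),('t',162,417,.02),('t',18,404,.02),('brush end',404,268,.01),('rail',380,67,None)):print(n,P(x,y,B,3.4,h).round(4))
print(load('top')['T'].round(3))
```

```text
blue [ 0.5813 -0.3315  0.024 ] [ 0.5812 -0.3313  0.0246]
yellow [ 0.4405 -0.3938  0.024 ] [ 0.4405 -0.3933  0.0259]
red [ 0.4419 -0.2618  0.024 ] [ 0.4418 -0.2612  0.0274]
blue ((580.4772338867188, -330.31292724609375), (61.762474060058594, 29.796401977539062), 12.336565971374512) 200
yellow ((439.71124267578125, -392.5875244140625), (33.078880310058594, 65.67237854003906), 87.19132232666016) 277
red ((441.4627685546875, -261.780517578125), (64.82845306396484, 32.809608459472656), 12.284811973571777) 261
plateFL [0.4957 0.2258 0.008 ]
plateFR [ 0.5049 -0.1756  0.008 ]
redfl [0.5448 0.1644 0.008 ]
yelfl [0.5446 0.0859 0.008 ]
postL [0.6463 0.2186 0.078 ]
postR [ 0.6538 -0.1622  0.078 ]
handle [0.6509 0.0374 0.1477]
handle150 [0.6452 0.0372 0.15  ]
cap [0.5452 0.0354 0.152 ]
cap [0.5452 0.0354 0.1522]
mk1 [0.6338 0.1644 0.073 ]
mk2 [0.6353 0.0866 0.073 ]
mkp [ 0.6408 -0.1203  0.073 ]
t [0.6605 0.3699 0.02  ]
t [0.6475 0.2556 0.02  ]
t [0.3627 0.2863 0.02  ]
t [0.3747 0.4006 0.02  ]
brush end [0.4791 0.0948 0.01  ]
rail [0.6337 0.1077 0.0743]
[[-0.015 -0.991  0.132  0.399]
 [-1.     0.013 -0.017 -0.032]
 [ 0.016 -0.132 -0.991  1.395]
 [ 0.     0.     0.     1.   ]]
```

Estimated jig origin is (0.545, 0.046) with yaw 0.024, and the carriage is at about 0.159. Marks, posts and pocket floors agree to about 2 mm. I'll move to above the handle and turn the tool into a mid-range wrist pose on the way.

```bash
python3 -m jog '{"travel":[[0.031,-0.031,0.002],[0.031,-0.031,0.002],[0.031,-0.031,0.002],[0.031,-0.031,0.002],[0.031,-0.031,0.002],[0.031,-0.031,0.002],[0.031,-0.031,0.002],[0.031,-0.031,0.002],[0.031,-0.031,0.002],[0.031,-0.031,0.002]],"angular":[[0,0,-0.178],[0,0,-0.178],[0,0,-0.178],[0,0,-0.178],[0,0,-0.178],[0,0,-0.178],[0,0,-0.178],[0,0,-0.178],[0,0,-0.178],[0,0,-0.178]],"gripper":[1,1,1,1,1,1,1,1,1,1]}'
python3 -m jog '{"travel":[[0.025,-0.031,0],[0.025,-0.031,0],[0.025,-0.031,0],[0.025,-0.031,0],[0.025,-0.031,0],[0.025,-0.031,0],[0,0,0],[0,0,0],[0,0,0],[0,0,0]],"angular":[[0,0,-0.178],[0,0,-0.178],[0,0,-0.178],[0,0,-0.178],[0,0,-0.178],[0,0,-0.178],[0,0,0],[0,0,0],[0,0,0],[0,0,0]],"gripper":[-0.2,-0.2,-0.2,-0.2,-0.2,-0.2,-0.2,-0.2,-0.2,-0.2]}'
cat >> h.py <<'E'
from scipy.spatial.transform import Rotation as Ro
def go(x,y,z,t):
    s=env.state();p=np.array(s['tcp_pos']);R=Ro.from_rotvec(s['eef_rot']).as_matrix()
    yy=R[:,1];ct=np.arctan2(-yy[0],yy[1]);d=(t-ct+np.pi/2)%np.pi-np.pi/2
    tilt=np.cross(R[:,2],[0,0,-1])
    print('at',p.round(4),'yaw',round(ct,3),'need',(np.array([x,y,z])-p).round(4),'turn',round(d,3),'tilt fix',tilt.round(3),'gap',round(float(s['finger_gap']),4),'F',np.round(s['wrist_force'],1),'t',round(s['time_s'],2),'q6',round(s['q'][5],2))
E
python3 - <<'E'
from h import *
go(.638,.038,.25,.024);snap('wrist','w1.png',z=1.25)
E
```

```text
time_s: 1.35
tcp_pos: [0.4657, 0.2078, 0.2439]
eef_rot: [-2.726, -1.542, 0.013]
wrist_force: [1.0, 1.0, -0.8]
finger_gap: 0.0848
time_s: 2.6
tcp_pos: [0.6183, 0.0145, 0.2373]
eef_rot: [-3.124, 0.117, 0.021]
wrist_force: [-0.8, -0.2, 0.2]
finger_gap: 0.0342
at [0.6183 0.0145 0.2373] yaw 3.067 need [0.0197 0.0235 0.0127] turn 0.099 tilt fix [-0.016 -0.013 -0.   ] gap 0.0342 F [-0.8 -0.2  0.2] t 2.6 q6 1.57
```

View pics/w1.png

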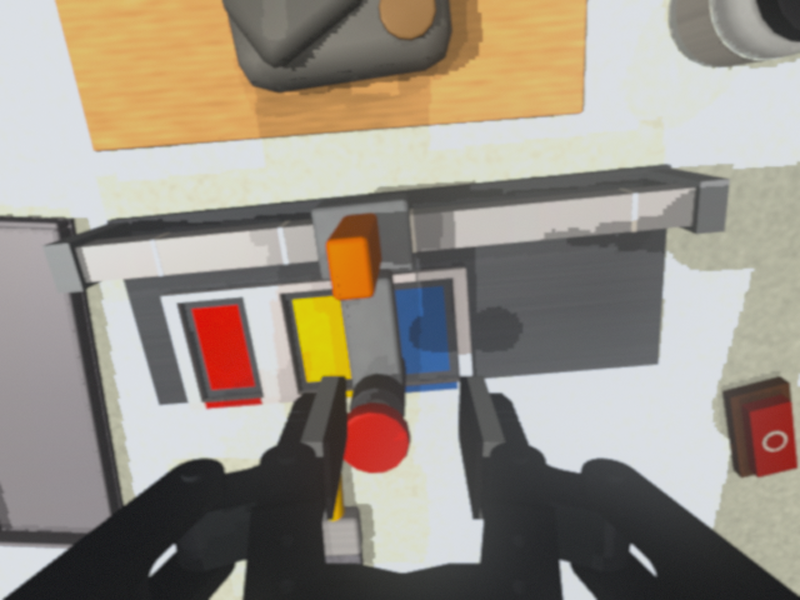

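The wrist camera shows the rail marks at (156,258), (283,246) and (634,211), the handle top near (350,267) and the cap at (376,438). I'll refine from those.

Run:
```python
from h import *
Z=1.25
for n,x,y,h in(('mkR',157,258,.073),('mkY',283,246,.073),('mkP',634,211,.073),('cap',376,438,.152),('cap',376,438,None),('hTop',350,267,.150),('hTop',350,267,None),('hdark',368,240,None),('redfl',224,347,.008),('redribs L',182,305,.014),('plateFR',659,363,.008),('plateFL',160,405,.008),('redpl',775,441,.024)):
    print(n,pt('wrist',(x+.5)/Z-.5,(y+.5)/Z-.5,h).round(4))
L=load('wrist');print(L['T'].round(3))
```

```text
mkR [0.6326 0.1644 0.073 ]
mkY [0.6345 0.0867 0.073 ]
mkP [ 0.6406 -0.1207  0.073 ]
cap [0.5499 0.0333 0.152 ]
cap [0.5495 0.0334 0.1515]
hTop [0.6395 0.0371 0.15  ]
hTop [0.6394 0.0372 0.1497]
hdark [0.6507 0.0281 0.147 ]
redfl [0.5437 0.1621 0.008 ]
redribs L [0.5824 0.1847 0.014 ]
plateFR [ 0.5071 -0.175   0.008 ]
plateFL [0.4962 0.224  0.008 ]
redpl [ 0.4413 -0.2628  0.024 ]
[[-0.075 -0.943 -0.324  0.701]
 [-0.997  0.066  0.038  0.005]
 [-0.015  0.326 -0.945  0.378]
 [ 0.     0.     0.     1.   ]]
```

```bash
python3 -m jog '{"travel":[[0.01,0.011,0],[0.01,0.011,0],[0,0,-0.02],[0,0,-0.02],[0,0,0],[0,0,0],[0,0,0],[0,0,0],[0,0,0],[0,0,0]],"angular":[[-0.008,-0.006,0.05],[-0.008,-0.006,0.05],[0,0,0],[0,0,0],[0,0,0],[0,0,0],[0,0,0],[0,0,0],[0,0,0],[0,0,0]],"gripper":[0.2,0.2,0.2,0.2,0.2,0.2,0.2,0.2,0.2,0.2]}'
python3 -c "
from h import *
go(.639,.037,.124,.0265)"
```

```text
time_s: 3.9
tcp_pos: [0.6432, 0.0434, 0.2014]
eef_rot: [3.139, 0.07, 0.015]
wrist_force: [-0.0, -0.8, -0.1]
finger_gap: 0.0511
at [0.6432 0.0434 0.2014] yaw -3.097 need [-0.0042 -0.0064 -0.0774] turn -0.018 tilt fix [0.001 0.01  0.   ] gap 0.0511 F [-0.  -0.8 -0.1] t 3.9 q6 1.51
```

```bash
python3 -m jog '{"travel":[[-0.004,-0.006,-0.02],[0,0,-0.02],[0,0,-0.02],[0,0,-0.016],[0,0,0],[0,0,0],[0,0,0],[0,0,0],[0,0,0],[0,0,0]],"angular":[[0,0.01,-0.018],[0,0,0],[0,0,0],[0,0,0],[0,0,0],[0,0,0],[0,0,0],[0,0,0],[0,0,0],[0,0,0]],"gripper":[0.2,0.2,0.2,0.2,0.2,0.2,-1,-1,-1,-1]}'
python3 -c "
from h import *
go(.6387,.037,.124,.0265)"
```

```text
time_s: 5.15
tcp_pos: [0.637, 0.0359, 0.1194]
eef_rot: [3.14, 0.036, -0.007]
wrist_force: [0.0, 0.6, -2.0]
finger_gap: 0.0195
at [0.637  0.0359 0.1194] yaw -3.119 need [0.0017 0.0011 0.0046] turn 0.004 tilt fix [ 0.001 -0.005  0.   ] gap 0.0195 F [ 0.   0.6 -2. ] t 5.15 q6 1.52
```

```bash
python3 -m jog '{"travel":[[0.0004,-0.016,0],[0.0004,-0.018,0],[0.0004,-0.018,0],[0.0004,-0.018,0],[0.0004,-0.018,0],[0.0004,-0.018,0],[0.0004,-0.018,0],[0.0004,-0.014,0],[0.0004,-0.008,0],[0,0,0]],"angular":[[0,0,0],[0,0,0],[0,0,0],[0,0,0],[0,0,0],[0,0,0],[0,0,0],[0,0,0],[0,0,0],[0,0,0]],"gripper":[-1,-1,-1,-1,-1,-1,-1,-1,-1,-1]}'
python3 -c "
from h import *
go(.6412,-.122,.124,.0265)"
```

```text
time_s: 6.4
tcp_pos: [0.6408, -0.1187, 0.1194]
eef_rot: [-3.14, -0.036, 0.006]
wrist_force: [0.4, 1.0, -1.6]
finger_gap: 0.0191
at [ 0.6408 -0.1187  0.1194] yaw -3.119 need [ 0.0004 -0.0033  0.0046] turn 0.004 tilt fix [-0.002 -0.004 -0.   ] gap 0.0191 F [ 0.4  1.  -1.6] t 6.4 q6 1.28
```

```bash
python3 -m jog '{"travel":[[0,-0.002,0],[0,-0.002,0],[0,-0.001,0],[0,-0.001,0],[0,0,0],[0,0,0],[0,0,0],[0,0,0],[0,0,0],[0,0,0]],"angular":[[0,0,0],[0,0,0],[0,0,0],[0,0,0],[0,0,0],[0,0,0],[0,0,0],[0,0,0],[0,0,0],[0,0,0]],"gripper":[-1,-1,-1,-1,-1,-1,-1,-1,-1,-1]}'
python3 -c "
from h import *
go(.6412,-.122,.124,.0265)"
```

```text
time_s: 7.65
tcp_pos: [0.6408, -0.1198, 0.1195]
eef_rot: [-3.135, -0.042, 0.007]
wrist_force: [1.1, 3.6, -1.1]
finger_gap: 0.0193
at [ 0.6408 -0.1198  0.1195] yaw -3.115 need [ 0.0004 -0.0022  0.0045] turn -0.0 tilt fix [-0.006 -0.004 -0.   ] gap 0.0193 F [ 1.1  3.6 -1.1] t 7.65 q6 1.27
```

```bash
python3 -m jog '{"travel":[[0,-0.006,0],[0,-0.004,0],[0,0,0],[0,0,0],[0,0,0],[0,0,0],[0,0,0],[0,0,0.03],[0,0,0.03],[0,0,0.02]],"angular":[[0,0,0],[0,0,0],[0,0,0],[0,0,0],[0,0,0],[0,0,0],[0,0,0],[0,0,0],[0,0,0],[0,0,0]],"gripper":[-1,-1,-1,0.2,0.2,0.2,0.2,0.2,0.2,0.2]}'
python3 - <<'E'
from h import *
go(.5813,-.3315,.2,.2);snap('top','t2.png');
crop('top','t2c.png',(210,205,490,335),2.8)
E
```

```text
time_s: 8.9
tcp_pos: [0.6391, -0.1221, 0.1996]
eef_rot: [-3.119, -0.048, 0.016]
wrist_force: [0.6, -0.1, -0.3]
finger_gap: 0.0513
at [ 0.6391 -0.1221  0.1996] yaw -3.111 need [-0.0578 -0.2094  0.0004] turn 0.169 tilt fix [-0.022 -0.011 -0.   ] gap 0.0513 F [ 0.6 -0.1 -0.3] t 8.9 q6 1.26
```

View pics/t2c.png

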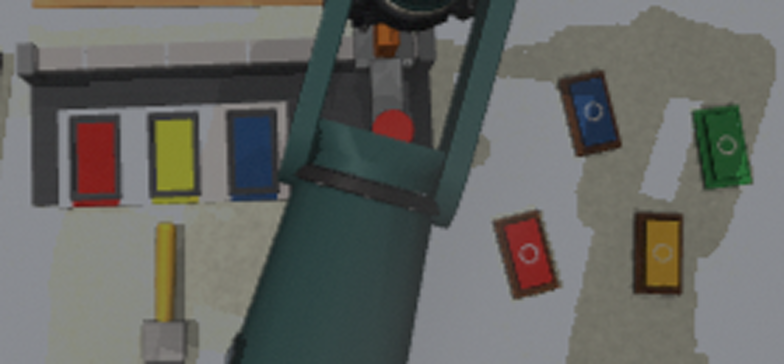

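The carriage is parked and the plinths have not moved. Next I'll go above blue and take a wrist look at all the plinths.

```bash
python3 -m jog '{"travel":[[0,-0.02,0.01],[-0.01,-0.03,0.01],[-0.01,-0.03,0],[-0.01,-0.03,0],[-0.01,-0.03,0],[-0.01,-0.03,0],[-0.008,-0.03,0],[0,-0.01,0],[0,0,0],[0,0,0]],"angular":[[-0.01,-0.005,0.03],[-0.01,-0.005,0.03],[0,0,0.03],[0,0,0.03],[0,0,0.03],[0,0,0.03],[0,0,0],[0,0,0],[0,0,0],[0,0,0]],"gripper":[1,1,1,1,1,1,1,1,1,1]}'
python3 - <<'E'
from h import *
go(.5813,-.3315,.2,.2);snap('wrist','w2.png',z=1.25)
E
```

```text
time_s: 10.2
tcp_pos: [0.5803, -0.337, 0.2202]
eef_rot: [-3.12, -0.343, -0.007]
wrist_force: [0.6, 0.2, -0.4]
finger_gap: 0.0855
at [ 0.5803 -0.337   0.2202] yaw -2.922 need [ 0.001   0.0055 -0.0202] turn -0.019 tilt fix [-0.003  0.004  0.   ] gap 0.0855 F [ 0.6  0.2 -0.4] t 10.2 q6 0.74
```

View pics/w2.png

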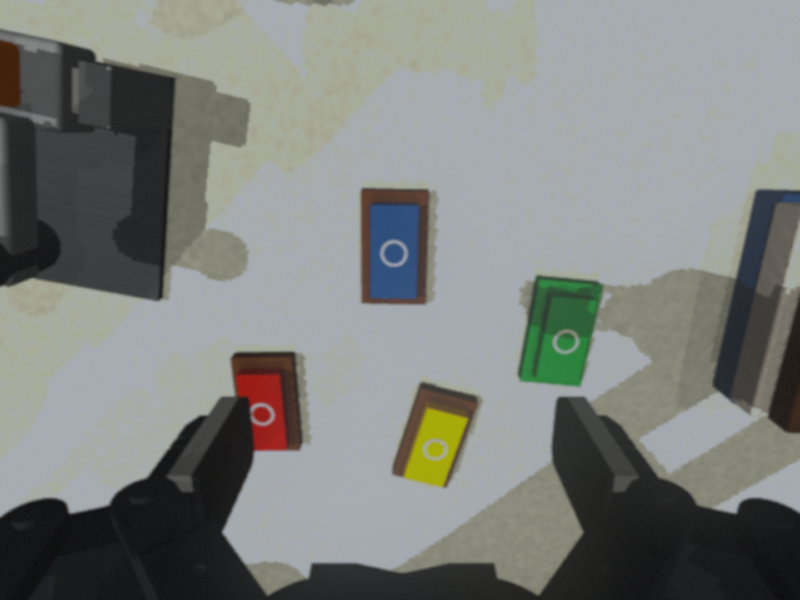

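The rings are at blue (394,253), red (262,414) and yellow (435,450). Blue's edges are nearly aligned with the tool.

Run:
```python
from h import *
Z=1.25;q=lambda x,y:pt('wrist',(x+.5)/Z-.5,(y+.5)/Z-.5,.024)
a=lambda A,B:np.arctan2(*(q(*A)-q(*B))[[1,0]])
print('blue',q(394,253).round(4),a((371,204),(371,302)),a((419,204),(420,301)))
print('red',q(262,414).round(4),a((281,372),(288,450)), 'foot edge',a((296,352),(301,448)))
print('yel',q(435,450).round(4),a((419,402),(403,477)),a((467,411),(446,487)))
b=q(394,253);go(b[0],b[1],.012,.21)
```

```text
blue [ 0.5812 -0.3319  0.024 ] 0.20057518471154054 0.23935903996359742
red [ 0.4416 -0.2628  0.024 ] 0.22875953306580254 foot edge 0.20406518201162735
yel [ 0.4396 -0.3943  0.024 ] 0.04113229484503975 0.015976540412892364
at [ 0.5804 -0.3369  0.2202] yaw -2.922 need [ 0.0008  0.005  -0.2082] turn -0.01 tilt fix [-0.003  0.004  0.   ] gap 0.0855 F [0.3 0.4 0.9] t 10.25 q6 0.74
```

```bash
python3 -m jog '{"travel":[[0.001,0.005,-0.03],[0,0,-0.04],[0,0,-0.04],[0,0,-0.04],[0,0,-0.02],[0,0,-0.015],[0,0,-0.01],[0,0,-0.004],[0,0,0],[0,0,0]],"angular":[[0,0,0],[0,0,0],[0,0,0],[0,0,0],[0,0,0],[0,0,0],[0,0,0],[0,0,0],[0,0,0],[0,0,0]],"gripper":[1,1,1,1,1,1,1,1,1,1]}'
python3 -c "
from h import *
go(.5813,-.332,.012,.219)"
```

```text
time_s: 11.5
tcp_pos: [0.587, -0.3241, 0.0214]
eef_rot: [3.118, 0.362, 0.022]
wrist_force: [-0.5, -0.0, 0.8]
finger_gap: 0.0857
at [ 0.587  -0.3241  0.0214] yaw -2.911 need [-0.0057 -0.0079 -0.0094] turn -0.012 tilt fix [0.001 0.014 0.   ] gap 0.0857 F [-0.5 -0.   0.8] t 11.5 q6 0.75
```

```bash
python3 -m jog '{"travel":[[-0.0055,-0.008,0],[0,0,-0.005],[0,0,-0.004],[0,0,0],[0,0,0],[0,0,0],[0,0,0],[0,0,0],[0,0,0],[0,0,0]],"angular":[[0,0.014,-0.012],[0,0,0],[0,0,0],[0,0,0],[0,0,0],[0,0,0],[0,0,0],[0,0,0],[0,0,0],[0,0,0]],"gripper":[1,1,1,1,1,-1,-1,-1,-1,-1]}'
python3 -c "
from h import *
go(.5813,-.332,.012,.219)"
```

```text
time_s: 12.75
tcp_pos: [0.5819, -0.3333, 0.0138]
eef_rot: [3.12, 0.341, 0.003]
wrist_force: [0.0, -0.2, -0.1]
finger_gap: 0.0301
at [ 0.5819 -0.3333  0.0138] yaw -2.924 need [-0.0006  0.0013 -0.0018] turn 0.001 tilt fix [0.003 0.002 0.   ] gap 0.0301 F [ 0.  -0.2 -0.1] t 12.75 q6 0.75
```

```bash
python3 -m jog '{"travel":[[0,0,0.01],[0,0,0.03],[0,0,0.04],[0,0,0.04],[0,0,0.04],[0,0,0.03],[0,0,0.01],[0,0,0],[0,0,0],[0,0,0]],"angular":[[0,0,0],[0,0,0],[0,0,0],[0,0,0],[0,0,0],[0,0,0],[0,0,0],[0,0,0],[0,0,0],[0,0,0]],"gripper":[-1,-1,-1,-1,-1,-1,-1,-1,-1,-1]}'
python3 -m jog '{"travel":[[0,0.02,0],[0,0.04,0],[0,0.045,0],[-0.005,0.045,0],[-0.005,0.045,0],[-0.005,0.045,0],[-0.005,0.045,0],[-0.005,0.03,0],[-0.005,0.01,0],[0,0,0]],"angular":[[0,0,-0.02],[0,0,-0.02],[0,0,-0.02],[0,0,-0.02],[0,0,-0.02],[0,0,-0.02],[0,0,-0.02],[0,0,-0.02],[0,0,-0.02],[0,0,0]],"gripper":[-1,-1,-1,-1,-1,-1,-1,-1,-1,-1]}'
python3 - <<'E'
from h import *
go(.5468,.0064,.022,.0265)
E
```

```text
time_s: 14.0
tcp_pos: [0.5767, -0.3299, 0.2123]
eef_rot: [-3.115, -0.34, 0.017]
wrist_force: [0.3, -0.4, -2.1]
finger_gap: 0.03
time_s: 15.25
tcp_pos: [0.5389, 0.0061, 0.1965]
eef_rot: [-3.121, -0.047, 0.05]
wrist_force: [0.9, 0.6, -2.7]
finger_gap: 0.031
at [0.5389 0.0061 0.1965] yaw -3.112 need [ 0.0079  0.0003 -0.1745] turn -0.004 tilt fix [-0.019 -0.032 -0.   ] gap 0.031 F [ 0.9  0.6 -2.7] t 15.25 q6 1.44
```

```bash
python3 -m jog '{"travel":[[0.008,0,0],[0,0,-0.01],[0,0,-0.025],[0,0,-0.025],[0,0,-0.025],[0,0,-0.025],[0,0,-0.02],[0,0,-0.01],[0,0,0],[0,0,0]],"angular":[[-0.019,-0.032,0],[0,0,0],[0,0,0],[0,0,0],[0,0,0],[0,0,0],[0,0,0],[0,0,0],[0,0,0],[0,0,0]],"gripper":[-1,-1,-1,-1,-1,-1,-1,-1,-1,-1]}'
python3 - <<'E'
from h import *
go(.5468,.0064,.022,.0265);snap('wrist','w3.png',z=1.25)
E
```

```text
time_s: 16.5
tcp_pos: [0.5468, 0.0002, 0.0468]
eef_rot: [3.138, 0.037, -0.003]
wrist_force: [-1.0, -0.3, -1.6]
finger_gap: 0.0298
at [5.468e-01 2.000e-04 4.680e-02] yaw -3.118 need [ 0.      0.0062 -0.0248] turn 0.003 tilt fix [ 0.003 -0.002  0.   ] gap 0.0298 F [-1.  -0.3 -1.6] t 16.5 q6 1.45
```

View pics/w3.png

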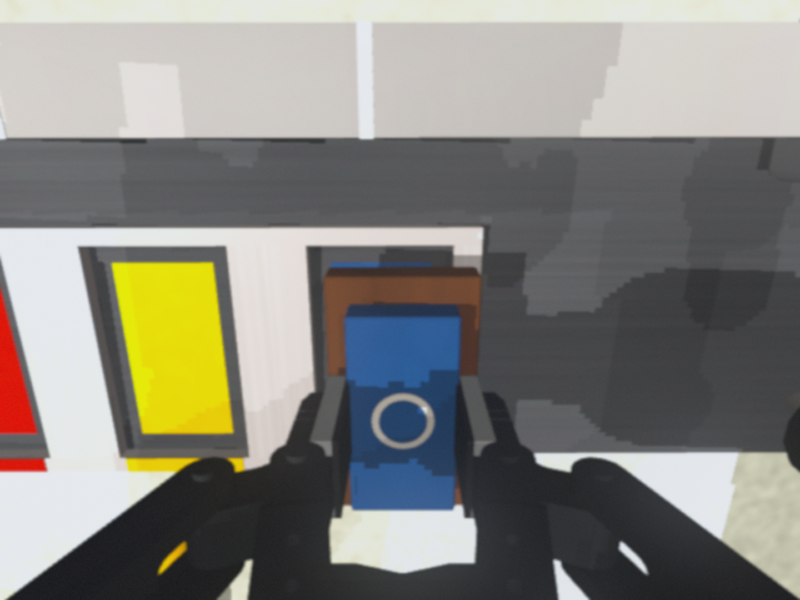

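In the held view the ring is at (403,421), the blue pocket's back rim corners are at (308,247) and (454,247), the blue rail mark is at (365,78), and the yellow pocket rim is (80,248)-(226,247)-(247,457)-(120,457).

Run:
```python
from h import *
Z=1.25;q=lambda x,y,h:pt('wrist',(x+.5)/Z-.5,(y+.5)/Z-.5,h)
for n,x,y,h in(('ring',403,421,.057),('ring',403,440,None),('ftL',326,275,.045),('ftR',480,275,.045),('blkL',347,316,.057),('blkR',460,316,.057),('blkFL',352,508,.057),('blkFR',455,508,.057),('bL',308,247,.014),('bR',454,247,.014),('mkB',365,78,.073),('y1',80,248,.014),('y2',226,247,.014),('y3',247,457,.014),('y4',120,457,.014),('ribR',484,227,.014),('rib front',0,470,.014),('ribfront',250,470,.014)):
    p=q(x,y,h);a=.0265;d=p[:2]-[.5457,.0464];print(n,p.round(4),'jig',(1000*np.array([d[0]*np.cos(a)+d[1]*np.sin(a),-d[0]*np.sin(a)+d[1]*np.cos(a)])).round(1))
```

```text
ring [ 0.5472 -0.001   0.057 ] jig [  0.3 -47.4]
ring [ 0.5411 -0.0011  0.0574] jig [ -5.8 -47.4]
ftL [0.5871 0.0219 0.045 ] jig [ 40.7 -25.6]
ftR [ 0.588  -0.0221  0.045 ] jig [ 40.5 -69.6]
blkL [0.5792 0.0148 0.057 ] jig [ 32.6 -32.5]
blkR [ 0.5798 -0.0156  0.057 ] jig [ 32.5 -62.9]
blkFL [0.5164 0.0139 0.057 ] jig [-30.2 -31.7]
blkFR [ 0.517  -0.0177  0.057 ] jig [-30.3 -63.3]
bL [0.588  0.0322 0.014 ] jig [ 41.9 -15.3]
bR [ 0.5891 -0.0176  0.014 ] jig [ 41.7 -65.2]
mkB [0.6372 0.009  0.073 ] jig [ 90.5 -39.8]
y1 [0.5859 0.11   0.014 ] jig [41.8 62.5]
y2 [0.5873 0.0602 0.014 ] jig [42.  12.7]
y3 [0.5034 0.0589 0.014 ] jig [-42.   13.6]
y4 [0.5023 0.1086 0.014 ] jig [-41.7  63.3]
ribR [ 0.5962 -0.0274  0.014 ] jig [ 48.6 -75.1]
rib front [0.4953 0.1567 0.014 ] jig [-47.5 111.6]
ribfront [0.4973 0.0582 0.014 ] jig [-48.  13.]
```

```bash
python3 -m jog '{"travel":[[-0.0005,0.0073,0],[0,0,-0.006],[0,0,-0.006],[0,0,0],[0,0,0],[0,0,0],[0,0,0],[0,0,0],[0,0,0],[0,0,0]],"angular":[[0.003,-0.002,0],[0,0,0],[0,0,0],[0,0,0],[0,0,0],[0,0,0],[0,0,0],[0,0,0],[0,0,0],[0,0,0]],"gripper":[-1,-1,-1,-1,-1,-1,-1,-1,-1,-1]}'
python3 - <<'E'
from h import *
go(.5464,.0075,.022,.0265)
E
```

```text
time_s: 17.8
tcp_pos: [0.5477, 0.008, 0.0364]
eef_rot: [3.141, 0.038, 0.008]
wrist_force: [-0.6, 0.2, -2.0]
finger_gap: 0.0302
at [0.5477 0.008  0.0364] yaw -3.118 need [-0.0013 -0.0005 -0.0144] turn 0.003 tilt fix [0.    0.005 0.   ] gap 0.0302 F [-0.6  0.2 -2. ] t 17.8 q6 1.46
```

```bash
python3 -m jog '{"travel":[[-0.0013,-0.0005,-0.005],[0,0,-0.005],[0,0,-0.003],[0,0,-0.002],[0,0,-0.001],[0,0,0],[0,0,0],[0,0,0],[0,0,0],[0,0,0]],"angular":[[0,0.004,0],[0,0,0],[0,0,0],[0,0,0],[0,0,0],[0,0,0],[0,0,0],[0,0,0],[0,0,0],[0,0,0]],"gripper":[-1,-1,-1,-1,-1,-1,-1,-1,-1,-1]}'
python3 - <<'E'
from h import *
go(.5464,.0075,.022,.0265)
E
```

```text
time_s: 19.05
tcp_pos: [0.5467, 0.0075, 0.0217]
eef_rot: [3.141, 0.038, 0.002]
wrist_force: [-1.2, -0.3, 0.9]
finger_gap: 0.0299
at [0.5467 0.0075 0.0217] yaw -3.117 need [-0.0003  0.      0.0003] turn 0.002 tilt fix [0.001 0.001 0.   ] gap 0.0299 F [-1.2 -0.3  0.9] t 19.05 q6 1.46
```

```bash
python3 -m jog '{"travel":[[0,0,0],[0,0,0],[0,0,0],[0,0,0.02],[0,0,0.04],[-0.01,0,0.04],[-0.02,0,0.04],[-0.02,0,0.03],[-0.02,-0.01,0.01],[-0.01,-0.02,0]],"angular":[[0,0,0],[0,0,0],[0,0,0],[0,0,0],[0,0,0],[0,0,0],[0,0,0],[0,0,0],[0,0,0.02],[0,0,0.02]],"gripper":[1,1,1,1,1,1,1,1,1,1]}'
python3 -m jog '{"travel":[[0,-0.03,0],[0,-0.03,0],[0,-0.03,0],[0,-0.03,0],[0,-0.03,0],[0,-0.03,0],[0,-0.03,0],[0,-0.02,0],[0,-0.01,0],[0,0,0]],"angular":[[0,0,0.02],[0,0,0.02],[0,0,0.02],[0,0,0.02],[0,0,0.02],[0,0,0.02],[0,0,0.02],[0,0,0.01],[0,0,0],[0,0,0]],"gripper":[1,1,1,1,1,1,1,1,1,1]}'
python3 - <<'E'
from h import *
go(.4416,-.2628,.08,.215);snap('wrist','w4.png')
E
```

```text
time_s: 20.3
tcp_pos: [0.4646, -0.0223, 0.2073]
eef_rot: [3.139, 0.106, 0.006]
wrist_force: [-0.1, -1.4, -0.2]
finger_gap: 0.0857
time_s: 21.55
tcp_pos: [0.4636, -0.2706, 0.2091]
eef_rot: [3.12, 0.348, 0.016]
wrist_force: [-0.4, 1.6, -0.2]
finger_gap: 0.0857
at [ 0.4636 -0.2706  0.2091] yaw -2.92 need [-0.022   0.0078 -0.1291] turn -0.007 tilt fix [0.001 0.01  0.   ] gap 0.0857 F [-0.4  1.6 -0.2] t 21.55 q6 0.71
```

View pics/w4.png

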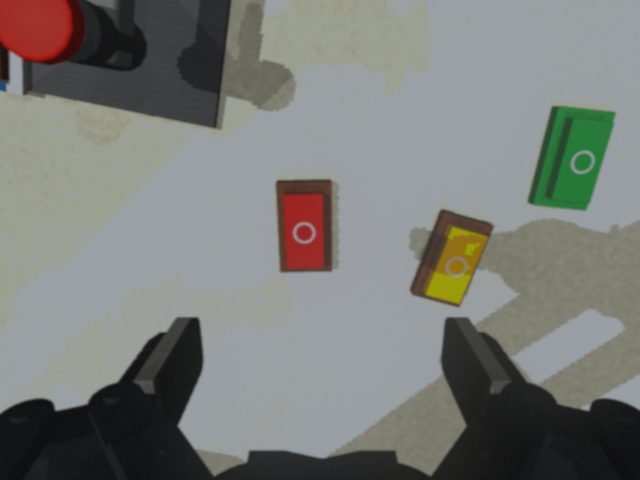

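Red's ring is at (304,233) and yellow's at (456,267). I'll add a colour-block measuring helper so I need fewer pictures.

```bash
cat >> h.py <<'E'
HUE={'blue':(100,130),'yellow':(18,35),'red':(172,6)}
def block(cam,col,h=.024,near=None,rad=.08):
    L=load(cam);hsv=cv2.cvtColor(L['p'],cv2.COLOR_RGB2HSV);lo,hi=HUE[col];H,S,V=cv2.split(hsv)
    m=((H>=lo)&(H<=hi)) if lo<hi else ((H>=lo)|(H<=hi))
    m=(m&(S>130)&(V>60)).astype(np.uint8)
    if True:   # keep only pixels whose depth is on the plane h
        K,T=L['K'],L['T'];v,u=np.mgrid[:480,:640];r=np.stack([(u-K[0,2])/K[0,0],(v-K[1,2])/K[1,1],np.ones_like(u)],-1)@T[:3,:3].T
        P=r*L['d'][...,None]+T[:3,3];m&=(abs(P[...,2]-h)<.005).astype(np.uint8)
    if near is not None: m&=(np.hypot(P[...,0]-near[0],P[...,1]-near[1])<rad).astype(np.uint8)
    m=cv2.morphologyEx(m,cv2.MORPH_CLOSE,np.ones((5,5)))
    cs,_=cv2.findContours(m,cv2.RETR_EXTERNAL,cv2.CHAIN_APPROX_NONE)
    if not cs: print(col,'none');return
    c=max(cs,key=cv2.contourArea)[:,0];p=np.array([pt(cam,a,b,h)[:2] for a,b in c],np.float32)*1000
    (x,y),(w,l),a=cv2.minAreaRect(p)
    if w>l: w,l=l,w
    else: a+=90
    t=np.radians((a+90)%180-90);print(col,'c',round(x/1000,4),round(y/1000,4),'size',round(w,1),round(l,1),'yaw',round(t,3));return x/1000,y/1000,t
E
python3 - <<'E'
from h import *
for c in('red','yellow'): block('wrist',c)
print(pt('wrist',304,233,.024).round(4),pt('wrist',456,267,.024).round(4))
a=block('wrist','red');go(a[0],a[1],.0125,a[2])
E
```

```text
red c 0.4423 -0.2619 size 31.8 64.5 yaw 0.235
yellow c 0.441 -0.3922 size 33.7 64.5 yaw -0.06
[ 0.4412 -0.2626  0.024 ] [ 0.4399 -0.394   0.024 ]
red c 0.4423 -0.2619 size 31.8 64.5 yaw 0.235
at [ 0.4637 -0.2702  0.2091] yaw -2.919 need [-0.0214  0.0083 -0.1966] turn 0.013 tilt fix [0.001 0.011 0.   ] gap 0.0855 F [-0.7 -0.9 -0.1] t 21.6 q6 0.71
```

```bash
python3 -m jog '{"travel":[[-0.011,0.004,-0.01],[-0.011,0.004,-0.02],[0,0,-0.03],[0,0,-0.03],[0,0,-0.03],[0,0,-0.025],[0,0,-0.015],[0,0,-0.01],[0,0,0],[0,0,0]],"angular":[[0,0.01,0.003],[0,0,0.003],[0,0,0],[0,0,0],[0,0,0],[0,0,0],[0,0,0],[0,0,0],[0,0,0],[0,0,0]],"gripper":[1,1,1,1,1,1,1,1,1,1]}'
python3 -c "
from h import *
go(.4416,-.2625,.0125,.225)"
```

```text
time_s: 22.85
tcp_pos: [0.437, -0.253, 0.0331]
eef_rot: [-3.119, -0.373, 0.003]
wrist_force: [1.1, -1.3, -0.6]
finger_gap: 0.0854
at [ 0.437  -0.253   0.0331] yaw -2.903 need [ 0.0046 -0.0095 -0.0206] turn -0.013 tilt fix [-0.    -0.002 -0.   ] gap 0.0854 F [ 1.1 -1.3 -0.6] t 22.85 q6 0.7
```

```bash
python3 -m jog '{"travel":[[0.0045,-0.0095,0],[0,0,-0.009],[0,0,-0.007],[0,0,-0.003],[0,0,0],[0,0,0],[0,0,0],[0,0,0],[0,0,0],[0,0,0]],"angular":[[0,0,-0.013],[0,0,0],[0,0,0],[0,0,0],[0,0,0],[0,0,0],[0,0,0],[0,0,0],[0,0,0],[0,0,0]],"gripper":[1,1,1,1,1,-1,-1,-1,-1,-1]}'
python3 -c "
from h import *
go(.4416,-.2625,.0125,.225)"
```

```text
time_s: 24.1
tcp_pos: [0.4433, -0.2642, 0.015]
eef_rot: [3.12, 0.351, 0.003]
wrist_force: [0.3, 0.5, -2.0]
finger_gap: 0.0302
at [ 0.4433 -0.2642  0.015 ] yaw -2.917 need [-0.0017  0.0017 -0.0025] turn 0.001 tilt fix [0.002 0.002 0.   ] gap 0.0302 F [ 0.3  0.5 -2. ] t 24.1 q6 0.7
```

```bash
python3 -m jog '{"travel":[[0,0,0.01],[0,0,0.03],[0,0,0.04],[0,0,0.04],[0,0,0.04],[0,0.01,0.02],[0,0.02,0.01],[0,0.03,0],[0,0.03,0],[0,0.03,0]],"angular":[[0,0,0],[0,0,0],[0,0,0],[0,0,0],[0,0,0],[0,0,0],[0,0,0],[0,0,0],[0,0,0],[0,0,0]],"gripper":[-1,-1,-1,-1,-1,-1,-1,-1,-1,-1]}'
python3 -m jog '{"travel":[[0.01,0.035,0],[0.01,0.035,0],[0.01,0.035,0],[0.01,0.035,0],[0.01,0.035,0],[0.01,0.035,0],[0.01,0.035,0],[0.01,0.03,0],[0.01,0.02,0],[0,0,0]],"angular":[[0,0,-0.022],[0,0,-0.022],[0,0,-0.022],[0,0,-0.022],[0,0,-0.022],[0,0,-0.022],[0,0,-0.022],[0,0,-0.022],[0,0,-0.022],[0,0,0]],"gripper":[-1,-1,-1,-1,-1,-1,-1,-1,-1,-1]}'
python3 - <<'E'
from h import *
go(.5426,.1622,.023,.0265)
E
```

```text
time_s: 25.35
tcp_pos: [0.4385, -0.137, 0.2097]
eef_rot: [-3.118, -0.346, 0.007]
wrist_force: [0.2, -0.3, -1.8]
finger_gap: 0.0301
time_s: 26.6
tcp_pos: [0.5189, 0.1785, 0.2014]
eef_rot: [-3.133, -0.041, 0.035]
wrist_force: [-0.0, -0.9, -2.1]
finger_gap: 0.0301
at [0.5189 0.1785 0.2014] yaw -3.116 need [ 0.0237 -0.0163 -0.1784] turn 0.0 tilt fix [-0.008 -0.022 -0.   ] gap 0.0301 F [-0.  -0.9 -2.1] t 26.6 q6 1.77
```

```bash
python3 -m jog '{"travel":[[0.012,-0.008,0],[0.012,-0.008,-0.01],[0,0,-0.025],[0,0,-0.025],[0,0,-0.025],[0,0,-0.025],[0,0,-0.02],[0,0,-0.01],[0,0,0],[0,0,0]],"angular":[[-0.004,-0.011,0],[-0.004,-0.011,0],[0,0,0],[0,0,0],[0,0,0],[0,0,0],[0,0,0],[0,0,0],[0,0,0],[0,0,0]],"gripper":[-1,-1,-1,-1,-1,-1,-1,-1,-1,-1]}'
python3 - <<'E'
from h import *
go(.5426,.1622,.023,.0265);snap('wrist','w5.png');h=env.state()['tcp_pos'][2]-.015+.024
block('wrist','red',h);block('wrist','red',.008);block('wrist','yellow',.008)
E
```

```text
time_s: 27.85
tcp_pos: [0.5452, 0.1495, 0.0532]
eef_rot: [3.135, 0.022, 0.001]
wrist_force: [-0.8, 0.5, -1.6]
finger_gap: 0.03
at [0.5452 0.1495 0.0532] yaw -3.128 need [-0.0026  0.0127 -0.0302] turn 0.013 tilt fix [0.006 0.001 0.   ] gap 0.03 F [-0.8  0.5 -1.6] t 27.85 q6 1.73
red c 0.5462 0.1487 size 31.6 64.6 yaw 0.013
red c 0.5517 0.1631 size 35.8 52.6 yaw 0.024
yellow c 0.5447 0.0849 size 36.9 70.6 yaw 0.025
```

View pics/w5.png

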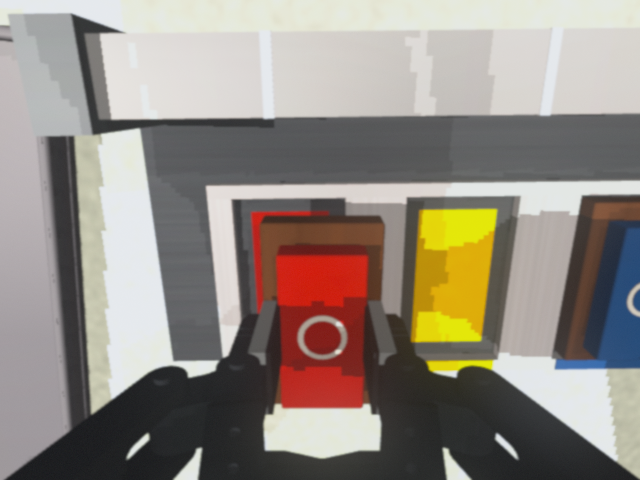

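```bash
python3 -m jog '{"travel":[[-0.0018,0.007,0],[-0.0018,0.0065,0],[0,0,-0.005],[0,0,-0.005],[0,0,-0.003],[0,0,0],[0,0,0],[0,0,0],[0,0,0],[0,0,0]],"angular":[[0.005,0,0.013],[0,0,0],[0,0,0],[0,0,0],[0,0,0],[0,0,0],[0,0,0],[0,0,0],[0,0,0],[0,0,0]],"gripper":[-1,-1,-1,-1,-1,-1,-1,-1,-1,-1]}'
python3 - <<'E'
from h import *
go(.5416,.163,.0235,.0265)
E
```

```text
time_s: 29.15
tcp_pos: [0.5426, 0.1646, 0.0416]
eef_rot: [3.141, 0.045, 0.008]
wrist_force: [-0.3, -0.2, -1.9]
finger_gap: 0.0303
at [0.5426 0.1646 0.0416] yaw -3.113 need [-0.001  -0.0016 -0.0181] turn -0.002 tilt fix [0.    0.005 0.   ] gap 0.0303 F [-0.3 -0.2 -1.9] t 29.15 q6 1.74
```

```bash
python3 -m jog '{"travel":[[-0.001,-0.0015,-0.004],[0,0,-0.005],[0,0,-0.004],[0,0,-0.003],[0,0,-0.002],[0,0,-0.001],[0,0,0],[0,0,0],[0,0,0],[0,0,0]],"angular":[[0,0.005,0],[0,0,0],[0,0,0],[0,0,0],[0,0,0],[0,0,0],[0,0,0],[0,0,0],[0,0,0],[0,0,0]],"gripper":[-1,-1,-1,-1,-1,-1,-1,-1,-1,-1]}'
python3 - <<'E'
from h import *
go(.5416,.163,.0235,.0265)
E
```

```text
time_s: 30.4
tcp_pos: [0.5418, 0.1631, 0.0231]
eef_rot: [3.141, 0.045, 0.0]
wrist_force: [-1.3, -0.1, 0.4]
finger_gap: 0.03
at [0.5418 0.1631 0.0231] yaw -3.113 need [-0.0002 -0.0001  0.0004] turn -0.002 tilt fix [0. 0. 0.] gap 0.03 F [-1.3 -0.1  0.4] t 30.4 q6 1.73
```

```bash
python3 -m jog '{"travel":[[0,0,0],[0,0,0],[0,0,0],[0,0,0.02],[0,0,0.04],[-0.01,0,0.04],[-0.02,-0.02,0.04],[-0.02,-0.04,0.03],[-0.02,-0.04,0.01],[-0.02,-0.04,0]],"angular":[[0,0,0],[0,0,0],[0,0,0],[0,0,0],[0,0,0],[0,0,0],[0,0,0],[0,0,0],[0,0,0],[0,0,0]],"gripper":[1,1,1,1,1,1,1,1,1,1]}'
python3 -m jog '{"travel":[[0,-0.045,0],[0,-0.045,0],[0,-0.045,0],[0,-0.045,0],[0,-0.045,0],[0,-0.045,0],[0,-0.045,0],[0,-0.03,0],[0,-0.02,0],[0,0,0]],"angular":[[0,0,0],[0,0,0],[0,0,-0.01],[0,0,-0.01],[0,0,-0.01],[0,0,-0.01],[0,0,-0.01],[0,0,0],[0,0,0],[0,0,0]],"gripper":[1,1,1,1,1,1,1,1,1,1]}'
python3 - <<'E'
from h import *
snap('wrist','w6.png');a=block('wrist','yellow');block('wrist','red')
go(a[0],a[1],.0125,a[2])
E
```

```text
time_s: 31.65
tcp_pos: [0.4497, 0.0213, 0.2085]
eef_rot: [3.139, 0.054, 0.006]
wrist_force: [0.9, -0.3, -0.9]
finger_gap: 0.0854
time_s: 32.9
tcp_pos: [0.447, -0.3577, 0.2107]
eef_rot: [3.138, -0.032, 0.018]
wrist_force: [-0.6, 0.5, -0.3]
finger_gap: 0.0854
yellow c 0.441 -0.3934 size 32.1 64.4 yaw -0.063
red none
at [ 0.4472 -0.3568  0.2108] yaw 3.122 need [-0.0062 -0.0366 -0.1983] turn -0.043 tilt fix [0.004 0.012 0.   ] gap 0.0855 F [ 0.  -0.8  0.7] t 32.95 q6 0.81
```

```bash
python3 -m jog '{"travel":[[-0.003,-0.018,-0.01],[-0.003,-0.018,-0.02],[0,0,-0.03],[0,0,-0.03],[0,0,-0.03],[0,0,-0.025],[0,0,-0.015],[0,0,-0.01],[0,0,0],[0,0,0]],"angular":[[0,0.01,-0.021],[0,0,-0.021],[0,0,0],[0,0,0],[0,0,0],[0,0,0],[0,0,0],[0,0,0],[0,0,0],[0,0,0]],"gripper":[1,1,1,1,1,1,1,1,1,1]}'
python3 -c "
from h import *
go(.4406,-.3936,.0125,-.06)"
```

```text
time_s: 34.2
tcp_pos: [0.4382, -0.3935, 0.0274]
eef_rot: [3.14, -0.102, -0.006]
wrist_force: [-0.4, 0.5, -0.3]
finger_gap: 0.0853
at [ 0.4382 -0.3935  0.0274] yaw 3.077 need [ 0.0024 -0.0001 -0.0149] turn 0.005 tilt fix [ 0.    -0.004  0.   ] gap 0.0853 F [-0.4  0.5 -0.3] t 34.2 q6 0.81
```

```bash
python3 -m jog '{"travel":[[0.002,0,-0.006],[0,0,-0.005],[0,0,-0.003],[0,0,0],[0,0,0],[0,0,0],[0,0,0],[0,0,0],[0,0,0],[0,0,0]],"angular":[[0,0,0],[0,0,0],[0,0,0],[0,0,0],[0,0,0],[0,0,0],[0,0,0],[0,0,0],[0,0,0],[0,0,0]],"gripper":[1,1,1,1,-1,-1,-1,-1,-1,-1]}'
python3 -c "
from h import *
go(.4406,-.3936,.0125,-.06)"
python3 -m jog '{"travel":[[0,0,0.01],[0,0,0.03],[0,0,0.04],[0,0,0.04],[0,0,0.04],[0,0.01,0.02],[0,0.02,0.01],[0,0.04,0],[0,0.04,0],[0,0.04,0]],"angular":[[0,0,0],[0,0,0],[0,0,0],[0,0,0],[0,0,0],[0,0,0],[0,0,0],[0,0,0],[0,0,0],[0,0,0]],"gripper":[-1,-1,-1,-1,-1,-1,-1,-1,-1,-1]}'
python3 -m jog '{"travel":[[0.01,0.035,0],[0.01,0.035,0],[0.01,0.035,0],[0.01,0.035,0],[0.01,0.035,0],[0.01,0.035,0],[0.01,0.035,0],[0.01,0.03,0],[0.01,0.02,0],[0,0,0]],"angular":[[0,0,0.01],[0,0,0.01],[0,0,0.01],[0,0,0.01],[0,0,0.01],[0,0,0.01],[0,0,0.01],[0,0,0.01],[0,0,0],[0,0,0]],"gripper":[-1,-1,-1,-1,-1,-1,-1,-1,-1,-1]}'
python3 - <<'E'
from h import *
go(.5447,.0845,.023,.0265)
E
```

```text
time_s: 35.45
tcp_pos: [0.4419, -0.3948, 0.0156]
eef_rot: [3.136, -0.102, 0.001]
wrist_force: [0.0, -0.6, 0.2]
finger_gap: 0.0298
at [ 0.4419 -0.3948  0.0156] yaw 3.077 need [-0.0013  0.0012 -0.0031] turn 0.005 tilt fix [0.004 0.001 0.   ] gap 0.0298 F [ 0.  -0.6  0.2] t 35.45 q6 0.81
time_s: 36.7
tcp_pos: [0.4367, -0.236, 0.2068]
eef_rot: [-3.134, 0.107, 0.014]
wrist_force: [0.0, 0.2, -2.5]
finger_gap: 0.0303
time_s: 37.95
tcp_pos: [0.5165, 0.0811, 0.1976]
eef_rot: [-3.129, -0.038, 0.045]
wrist_force: [-0.1, -0.9, -3.2]
finger_gap: 0.0301
at [0.5165 0.0811 0.1976] yaw -3.118 need [ 0.0282  0.0034 -0.1746] turn 0.003 tilt fix [-0.011 -0.029 -0.   ] gap 0.0301 F [-0.1 -0.9 -3.2] t 37.95 q6 1.59
```

```bash
python3 -m jog '{"travel":[[0.014,0.005,0],[0.014,0.005,-0.01],[0,0,-0.025],[0,0,-0.025],[0,0,-0.025],[0,0,-0.025],[0,0,-0.02],[0,0,-0.01],[0,0,0],[0,0,0]],"angular":[[-0.005,-0.014,0],[-0.005,-0.014,0],[0,0,0],[0,0,0],[0,0,0],[0,0,0],[0,0,0],[0,0,0],[0,0,0],[0,0,0]],"gripper":[-1,-1,-1,-1,-1,-1,-1,-1,-1,-1]}'
python3 - <<'E'
from h import *
go(.5447,.0845,.023,.0265);snap('wrist','w7.png');h=env.state()['tcp_pos'][2]-.0156+.024
block('wrist','yellow',h);print('placed:');block('wrist','blue',.032);block('wrist','red',.032)
E
```

```text
time_s: 39.2
tcp_pos: [0.5473, 0.0878, 0.0483]
eef_rot: [3.14, 0.026, 0.001]
wrist_force: [0.4, 0.5, -1.6]
finger_gap: 0.0302
at [0.5473 0.0878 0.0483] yaw -3.125 need [-0.0026 -0.0033 -0.0253] turn 0.01 tilt fix [0.002 0.001 0.   ] gap 0.0302 F [ 0.4  0.5 -1.6] t 39.2 q6 1.61
yellow c 0.5476 0.0868 size 32.0 64.9 yaw 0.015
placed:
blue c 0.5497 0.0103 size 31.5 63.3 yaw 0.026
red c 0.5425 0.1604 size 33.3 65.0 yaw 0.025
```

```bash
python3 -m jog '{"travel":[[-0.0027,-0.0025,0],[0,0,-0.005],[0,0,-0.005],[0,0,-0.003],[0,0,0],[0,0,0],[0,0,0],[0,0,0],[0,0,0],[0,0,0]],"angular":[[0.002,0,0.01],[0,0,0],[0,0,0],[0,0,0],[0,0,0],[0,0,0],[0,0,0],[0,0,0],[0,0,0],[0,0,0]],"gripper":[-1,-1,-1,-1,-1,-1,-1,-1,-1,-1]}'
python3 - <<'E'
from h import *
go(.5444,.0855,.0238,.0265)
E
```

```text
time_s: 40.5
tcp_pos: [0.546, 0.0853, 0.0369]
eef_rot: [-3.141, -0.044, -0.008]
wrist_force: [0.8, -0.7, -1.7]
finger_gap: 0.0298
at [0.546  0.0853 0.0369] yaw -3.114 need [-0.0016  0.0002 -0.0131] turn -0.001 tilt fix [-0.     0.005  0.   ] gap 0.0298 F [ 0.8 -0.7 -1.7] t 40.5 q6 1.6
```

```bash
python3 -m jog '{"travel":[[-0.0016,0,-0.004],[0,0,-0.004],[0,0,-0.003],[0,0,-0.002],[0,0,-0.001],[0,0,0],[0,0,0],[0,0,0],[0,0,0],[0,0,0]],"angular":[[0,0.005,0],[0,0,0],[0,0,0],[0,0,0],[0,0,0],[0,0,0],[0,0,0],[0,0,0],[0,0,0],[0,0,0]],"gripper":[-1,-1,-1,-1,-1,-1,-1,-1,-1,-1]}'
python3 - <<'E'
from h import *
go(.5444,.0855,.0238,.0265)
E
```

```text
time_s: 41.75
tcp_pos: [0.5445, 0.0854, 0.0236]
eef_rot: [-3.141, -0.044, -0.001]
wrist_force: [-0.4, -0.0, 0.8]
finger_gap: 0.0304
at [0.5445 0.0854 0.0236] yaw -3.114 need [-0.0001  0.0001  0.0002] turn -0.001 tilt fix [-0.     0.001  0.   ] gap 0.0304 F [-0.4 -0.   0.8] t 41.75 q6 1.6
```

```bash
python3 -m jog '{"travel":[[0,0,0],[0,0,0],[0,0,0],[0,0,0.02],[0,0,0.04],[-0.01,0,0.04],[-0.02,-0.01,0.04],[-0.02,-0.02,0.03],[0,0,0.01],[0,0,0]],"angular":[[0,0,0],[0,0,0],[0,0,0],[0,0,0],[0,0,0],[0,0,0],[0,0,0],[0,0,0],[0,0,0],[0,0,0]],"gripper":[1,1,1,1,1,1,1,1,1,1]}'
python3 - <<'E'
from h import *
go(.6408,-.1205,.2,.0265);snap('wrist','w8.png')
for c in HUE: block('wrist',c,.032)
E
```

```text
time_s: 43.0
tcp_pos: [0.4934, 0.055, 0.2086]
eef_rot: [-3.141, -0.044, -0.005]
wrist_force: [-0.1, 0.3, -0.1]
finger_gap: 0.0854
at [0.4934 0.055  0.2086] yaw -3.113 need [ 0.1474 -0.1755 -0.0086] turn -0.002 tilt fix [-0.001  0.003  0.   ] gap 0.0854 F [-0.1  0.3 -0.1] t 43.0 q6 1.54
blue c 0.5495 0.0097 size 31.1 61.8 yaw 0.023
yellow c 0.5435 0.0844 size 32.0 63.0 yaw 0.028
red c 0.5413 0.161 size 33.1 63.0 yaw 0.028
```

View pics/w8.png

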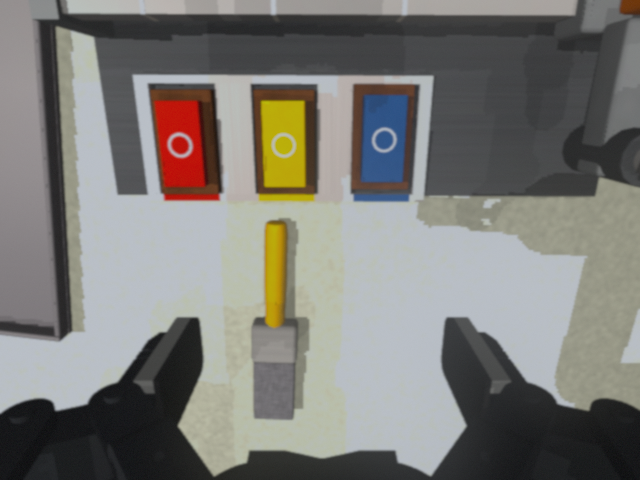

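Run:
```python
from h import *
print('rings',[pt('wrist',u,v,.032).round(4) for u,v in((384,139),(284,145),(180,145))])
L=load('wrist')
def z(u,v):
    K,T=L['K'],L['T'];o=[]
    for a in range(-3,4):
        for b in range(-3,4):
            d=L['d'][v+b,u+a];o.append((T[:3,:3]@(np.array([(u+a-K[0,2])/K[0,0],(v+b-K[1,2])/K[1,1],1])*d)+T[:3,3])[2])
    return round(float(np.mean(o)),4)
for n,us,vs in(('blue',(372,398),(104,175)),('yel',(270,297),(108,178)),('red',(166,192),(108,178))):
    print(n,[z(u,v) for v in vs for u in us])
```

```text
rings [array([0.5495, 0.0092, 0.032 ]), array([0.543 , 0.0837, 0.032 ]), array([0.5408, 0.1616, 0.032 ])]
blue [0.0315, 0.038, 0.0316, 0.0313]
yel [0.0379, 0.0313, 0.0316, 0.0315]
red [0.0312, 0.038, 0.0314, 0.0315]
```

All three lie flat in their pockets, and blue is about 3 mm off centre but inside its pocket. Next I'll go back to the handle.

```bash
python3 -m jog '{"travel":[[0.01,-0.01,0],[0.02,-0.02,0],[0.02,-0.025,0],[0.02,-0.025,0],[0.02,-0.025,0],[0.02,-0.025,0],[0.02,-0.025,0],[0.01,-0.01,0],[0,0,0],[0,0,0]],"angular":[[0,0,0],[0,0,0],[0,0,0],[0,0,0],[0,0,0],[0,0,0],[0,0,0],[0,0,0],[0,0,0],[0,0,0]],"gripper":[0.3,0.3,0.3,0.3,0.3,0.3,0.3,0.3,0.3,0.3]}'
python3 - <<'E'
from h import *
go(.6408,-.1203,.122,.0265)
E
```

```text
time_s: 44.3
tcp_pos: [0.6381, -0.1162, 0.1876]
eef_rot: [-3.134, -0.05, 0.041]
wrist_force: [0.2, 0.5, 0.6]
finger_gap: 0.0555
at [ 0.6381 -0.1162  0.1876] yaw -3.11 need [ 0.0027 -0.0041 -0.0656] turn -0.006 tilt fix [-0.006 -0.026 -0.   ] gap 0.0555 F [0.2 0.5 0.6] t 44.3 q6 1.27
```

```bash
python3 -m jog '{"travel":[[0.003,-0.004,0],[0,0,-0.015],[0,0,-0.02],[0,0,-0.015],[0,0,-0.01],[0,0,0],[0,0,0],[0,0,0],[0,0,0],[0,0,0]],"angular":[[-0.006,-0.026,-0.006],[0,0,0],[0,0,0],[0,0,0],[0,0,0],[0,0,0],[0,0,0],[0,0,0],[0,0,0],[0,0,0]],"gripper":[0.3,0.3,0.3,0.3,0.3,0.3,-1,-1,-1,-1]}'
python3 - <<'E'
from h import *
go(.6373,.0122,.122,.0265)
E
```

```text
time_s: 45.55
tcp_pos: [0.6398, -0.118, 0.1261]
eef_rot: [3.14, 0.044, 0.006]
wrist_force: [0.5, 0.9, -1.4]
finger_gap: 0.019
at [ 0.6398 -0.118   0.1261] yaw -3.113 need [-0.0025  0.1302 -0.0041] turn -0.002 tilt fix [0.001 0.004 0.   ] gap 0.019 F [ 0.5  0.9 -1.4] t 45.55 q6 1.27
```

```bash
python3 -m jog '{"travel":[[-0.0003,0.01,0],[-0.0004,0.016,0],[-0.0004,0.018,0],[-0.0004,0.018,0],[-0.0004,0.018,0],[-0.0004,0.018,0],[-0.0003,0.014,0],[0,0.007,0],[0,0,0],[0,0,0]],"angular":[[0,0,0],[0,0,0],[0,0,0],[0,0,0],[0,0,0],[0,0,0],[0,0,0],[0,0,0],[0,0,0],[0,0,0]],"gripper":[-1,-1,-1,-1,-1,-1,-1,-1,-1,-1]}'
python3 - <<'E'
from h import *
go(.6373,.0122,.122,.0265)
E
```

```text
time_s: 46.8
tcp_pos: [0.6367, 0.0088, 0.1262]
eef_rot: [3.138, 0.045, 0.007]
wrist_force: [0.4, -3.2, -1.5]
finger_gap: 0.0188
at [0.6367 0.0088 0.1262] yaw -3.113 need [ 0.0006  0.0034 -0.0042] turn -0.002 tilt fix [0.003 0.004 0.   ] gap 0.0188 F [ 0.4 -3.2 -1.5] t 46.8 q6 1.47
```

```bash
python3 -m jog '{"travel":[[0,0.005,0],[0,0.001,0],[0,0,0],[0,0,0],[0,0,0],[0,0,0],[0,0,0.02],[0,0,0.03],[0,0,0.03],[0,0,0]],"angular":[[0,0,0],[0,0,0],[0,0,0],[0,0,0],[0,0,0],[0,0,0],[0,0,0],[0,0,0],[0,0,0],[0,0,0]],"gripper":[-1,-1,-1,0.3,0.3,0.3,0.3,0.3,0.3,0.3]}'
python3 - <<'E'
from h import *
snap('wrist','w9.png');c=block('wrist','red',.152);go(c[0],c[1],.2,.0265)
snap('top','t3.png');c=block('top','red',.152)
for n in('yellow','red','blue'):block('top',n,.032)
E
```

```text
time_s: 48.05
tcp_pos: [0.6377, 0.0156, 0.2146]
eef_rot: [3.139, 0.046, 0.017]
wrist_force: [-0.4, 0.3, 0.4]
finger_gap: 0.0556
red c 0.5498 0.0109 size 35.0 38.3 yaw 0.027
at [0.6369 0.0157 0.2125] yaw -3.113 need [-0.0871 -0.0048 -0.0125] turn -0.003 tilt fix [0.002 0.007 0.   ] gap 0.0554 F [ 0.3  0.2 -0.3] t 48.1 q6 1.48
red c 0.5463 0.0109 size 34.0 35.9 yaw 0.311
yellow c 0.5584 0.0845 size 30.2 33.3 yaw -0.003
red c 0.5415 0.1664 size 24.6 63.3 yaw 0.005
blue c 0.1802 0.644 size 0.0 0.0 yaw -1.571
```

View pics/w9.png

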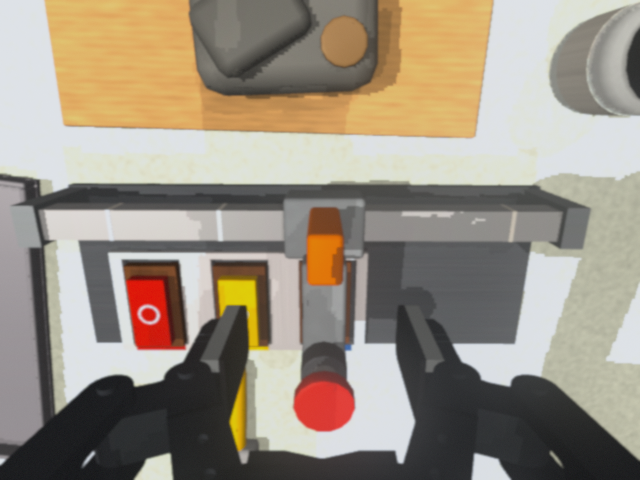

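Now I'll press. The cap is at (0.547, 0.0108), about 3 mm or less from blue's ring centre.

```bash
python3 -m jog '{"travel":[[-0.015,-0.001,0],[-0.02,-0.002,0],[-0.02,-0.002,0],[-0.02,0,0],[-0.015,0,0],[0,0,-0.01],[0,0,-0.015],[0,0,-0.01],[0,0,0],[0,0,0]],"angular":[[0,0.007,0],[0,0,0],[0,0,0],[0,0,0],[0,0,0],[0,0,0],[0,0,0],[0,0,0],[0,0,0],[0,0,0]],"gripper":[-1,-1,-1,-1,-1,-1,-1,-1,-1,-1]}'
python3 - <<'E'
from h import *
go(.547,.0108,.152,.0265)
E
```

```text
time_s: 49.4
tcp_pos: [0.5337, 0.0108, 0.1587]
eef_rot: [-3.14, -0.045, 0.048]
wrist_force: [-0.3, 0.5, -0.0]
finger_gap: 0.0001
at [0.5337 0.0108 0.1587] yaw -3.113 need [ 0.0133 -0.     -0.0067] turn -0.002 tilt fix [-0.001 -0.031 -0.   ] gap 0.0001 F [-0.3  0.5 -0. ] t 49.4 q6 1.46
```

```bash
python3 -m jog '{"travel":[[0.012,0,0],[0.001,0,0],[0,0,0],[0,0,-0.005],[0,0,-0.005],[0,0,-0.004],[0,0,-0.004],[0,0,-0.004],[0,0,-0.003],[0,0,-0.002]],"angular":[[0,-0.03,0],[0,0,0],[0,0,0],[0,0,0],[0,0,0],[0,0,0],[0,0,0],[0,0,0],[0,0,0],[0,0,0]],"gripper":[-1,-1,-1,-1,-1,-1,-1,-1,-1,-1]}'
python3 - <<'E'
from h import *
go(.547,.0108,.135,.0265)
E
```

```text
time_s: 50.65
tcp_pos: [0.5505, 0.0107, 0.1447]
eef_rot: [3.14, 0.046, 0.025]
wrist_force: [-4.7, 0.8, 9.9]
finger_gap: 0.0003
at [0.5505 0.0107 0.1447] yaw -3.112 need [-0.0035  0.0001 -0.0097] turn -0.003 tilt fix [0.001 0.016 0.   ] gap 0.0003 F [-4.7  0.8  9.9] t 50.65 q6 1.46
```

```bash
python3 -m jog '{"travel":[[-0.002,0,-0.006],[0,0,-0.006],[0,0,-0.006],[0,0,-0.005],[0,0,-0.004],[0,0,-0.004],[0,0,-0.003],[0,0,-0.003],[0,0,-0.003],[0,0,-0.003]],"angular":[[0,0.01,0],[0,0,0],[0,0,0],[0,0,0],[0,0,0],[0,0,0],[0,0,0],[0,0,0],[0,0,0],[0,0,0]],"gripper":[-1,-1,-1,-1,-1,-1,-1,-1,-1,-1]}'
python3 - <<'E'
from h import *
go(.547,.0108,.135,.0265)
E
```

```text
time_s: 51.9
tcp_pos: [0.5504, 0.0107, 0.1313]
eef_rot: [3.137, 0.048, 0.044]
wrist_force: [-5.4, 0.3, 12.4]
finger_gap: -0.0002
at [0.5504 0.0107 0.1313] yaw -3.111 need [-0.0034  0.0001  0.0037] turn -0.004 tilt fix [0.004 0.028 0.   ] gap -0.0002 F [-5.4  0.3 12.4] t 51.9 q6 1.46
```

Run:
```python
from h import *
snap('side','s3.png',(270,235,380,325),7)
```

```text
(no output)
```

View pics/s3.png

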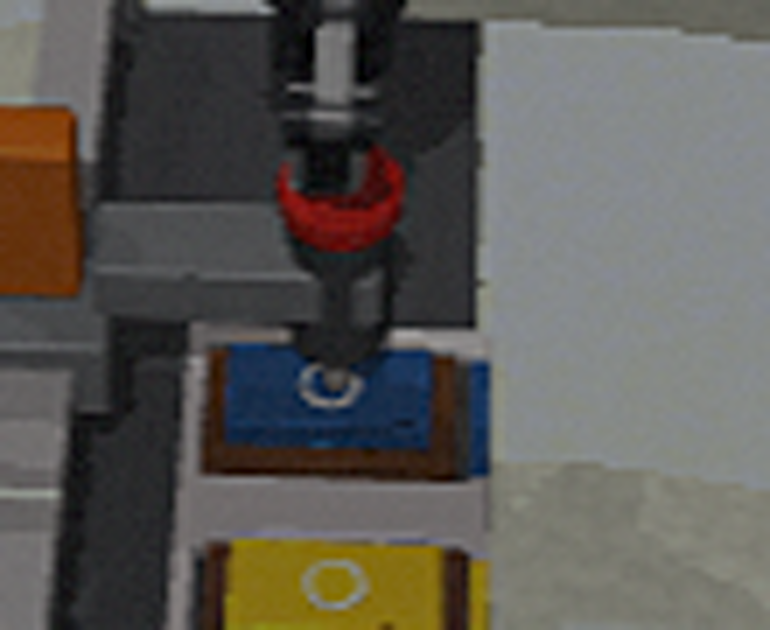

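The side crop shows the punch tip (335,380) inside blue's ring, so the strike is good. Next is yellow.

```bash
python3 -m jog '{"travel":[[0,0,0.02],[0,0,0.03],[0,0,0.02],[0.01,0,0.01],[0.02,0,0],[0.02,0.002,0],[0.02,0,0],[0.015,0,0],[0,0,0],[0,0,0]],"angular":[[0,0.02,0],[0,0,0],[0,0,0],[0,0,0],[0,0,0],[0,0,0],[0,0,0],[0,0,0],[0,0,0],[0,0,0]],"gripper":[-1,-1,-1,0.3,0.3,0.3,0.3,0.3,0.3,0.3]}'
python3 - <<'E'
from h import *
go(.637,.0133,.125,.0265)
E
```

```text
time_s: 53.2
tcp_pos: [0.6365, 0.0128, 0.2129]
eef_rot: [3.137, 0.048, 0.012]
wrist_force: [-0.6, 0.4, -0.9]
finger_gap: 0.0554
at [0.6365 0.0128 0.2129] yaw -3.111 need [ 0.0005  0.0005 -0.0879] turn -0.004 tilt fix [0.004 0.007 0.   ] gap 0.0554 F [-0.6  0.4 -0.9] t 53.2 q6 1.47
```

```bash
python3 -m jog '{"travel":[[0,0,-0.02],[0,0,-0.025],[0,0,-0.02],[0,0,-0.015],[0,0,-0.006],[0,0,0],[0,0,0],[0,0,0],[0,0,0],[0,0,0]],"angular":[[0.004,0.007,0],[0,0,0],[0,0,0],[0,0,0],[0,0,0],[0,0,0],[0,0,0],[0,0,0],[0,0,0],[0,0,0]],"gripper":[0.3,0.3,0.3,0.3,0.3,0.3,-1,-1,-1,-1]}'
python3 -m jog '{"travel":[[-0.0003,0.008,0],[-0.0003,0.014,0],[-0.0004,0.016,0],[-0.0004,0.016,0],[-0.0004,0.013,0],[0,0.007,0],[0,0,0],[0,0,0],[0,0,0],[0,0,0]],"angular":[[0,0,0],[0,0,0],[0,0,0],[0,0,0],[0,0,0],[0,0,0],[0,0,0],[0,0,0],[0,0,0],[0,0,0]],"gripper":[-1,-1,-1,-1,-1,-1,-1,-1,-1,-1]}'
python3 - <<'E'
from h import *
go(.635,.0865,.125,.0265)
E
```

```text
time_s: 54.45
tcp_pos: [0.6332, 0.013, 0.1215]
eef_rot: [-3.14, -0.047, 0.003]
wrist_force: [0.3, 0.4, -1.4]
finger_gap: 0.0188
time_s: 55.7
tcp_pos: [0.6313, 0.0911, 0.1215]
eef_rot: [3.14, 0.046, -0.003]
wrist_force: [1.4, -0.4, -1.3]
finger_gap: 0.0187
at [0.6313 0.0911 0.1215] yaw -3.113 need [ 0.0037 -0.0046  0.0035] turn -0.003 tilt fix [ 0.001 -0.002  0.   ] gap 0.0187 F [ 1.4 -0.4 -1.3] t 55.7 q6 1.6
```

```bash
python3 -m jog '{"travel":[[0,-0.005,0],[0,-0.001,0],[0,0,0],[0,0,0],[0,0,0],[0,0,0],[0,0,0],[0,0,0],[0,0,0],[0,0,0]],"angular":[[0,0,0],[0,0,0],[0,0,0],[0,0,0],[0,0,0],[0,0,0],[0,0,0],[0,0,0],[0,0,0],[0,0,0]],"gripper":[-1,-1,-1,-1,-1,0.3,0.3,0.3,0.3,0.3]}'
python3 -m jog '{"travel":[[0,0,0.02],[0,0,0.03],[0,0,0.03],[0,0,0.01],[0,0,0],[0,0,0],[0,0,0],[0,0,0],[0,0,0],[0,0,0]],"angular":[[0,0,0],[0,0,0],[0,0,0],[0,0,0],[0,0,0],[0,0,0],[0,0,0],[0,0,0],[0,0,0],[0,0,0]],"gripper":[0.3,0.3,0.3,0.3,0.3,0.3,-1,-1,-1,-1]}'
python3 - <<'E'
from h import *
snap('wrist','w10.png');c=block('wrist','red',.152);block('wrist','blue',.032);block('wrist','red',.032)
go(.5446,.0842,.16,.0265)
E
```

```text
time_s: 56.95
tcp_pos: [0.6319, 0.0853, 0.123]
eef_rot: [-3.141, -0.047, -0.001]
wrist_force: [-0.5, -0.7, -0.1]
finger_gap: 0.0556
time_s: 58.2
tcp_pos: [0.6303, 0.0852, 0.2155]
eef_rot: [-3.141, -0.047, 0.006]
wrist_force: [0.1, 0.1, 0.1]
finger_gap: -0.0002
red c 0.5302 0.0814 size 3.7 6.7 yaw -1.541
blue c 0.5503 0.0099 size 31.3 62.2 yaw 0.03
red c 0.5428 0.1616 size 32.6 64.4 yaw 0.029
at [0.6303 0.0852 0.2155] yaw -3.112 need [-0.0857 -0.001  -0.0555] turn -0.003 tilt fix [-0.    -0.004 -0.   ] gap 0.0003 F [ 0.2 -0.2 -0.3] t 58.25 q6 1.59
```

```bash
python3 -m jog '{"travel":[[-0.015,-0.001,0],[-0.02,-0.001,0],[-0.02,0,0],[-0.02,0,0],[-0.01,0,0],[0,0,-0.01],[0,0,-0.015],[0,0,-0.01],[0,0,0],[0,0,0]],"angular":[[0,0,0],[0,0,0],[0,0,0],[0,0,0],[0,0,0],[0,0,0],[0,0,0],[0,0,0],[0,0,0],[0,0,0]],"gripper":[-1,-1,-1,-1,-1,-1,-1,-1,-1,-1]}'
python3 - <<'E'
from h import *
go(.5446,.0838,.16,.0265)
E
```

```text
time_s: 59.5
tcp_pos: [0.5442, 0.0829, 0.176]
eef_rot: [-3.141, -0.046, 0.008]
wrist_force: [-0.5, -0.5, 1.1]
finger_gap: -0.0003
at [0.5442 0.0829 0.176 ] yaw -3.112 need [ 0.0004  0.0009 -0.016 ] turn -0.003 tilt fix [-0.    -0.005 -0.   ] gap -0.0003 F [-0.5 -0.5  1.1] t 59.5 q6 1.59
```

```bash
python3 -m jog '{"travel":[[0,0.001,-0.01],[0,0,-0.006],[0,0,-0.006],[0,0,-0.006],[0,0,-0.006],[0,0,-0.006],[0,0,-0.005],[0,0,-0.005],[0,0,-0.004],[0,0,-0.003]],"angular":[[0,0,0],[0,0,0],[0,0,0],[0,0,0],[0,0,0],[0,0,0],[0,0,0],[0,0,0],[0,0,0],[0,0,0]],"gripper":[-1,-1,-1,-1,-1,-1,-1,-1,-1,-1]}'
python3 - <<'E'
from h import *
go(.5446,.0838,.132,.0265)
E
```

```text
time_s: 60.75
tcp_pos: [0.5467, 0.0841, 0.1343]
eef_rot: [3.141, 0.047, 0.017]
wrist_force: [-5.2, -0.2, 11.1]
finger_gap: -0.0
at [0.5467 0.0841 0.1343] yaw -3.112 need [-0.0021 -0.0003 -0.0023] turn -0.003 tilt fix [-0.     0.011  0.   ] gap -0.0 F [-5.2 -0.2 11.1] t 60.75 q6 1.59
```

```bash
python3 -m jog '{"travel":[[0,0,-0.004],[0,0,-0.004],[0,0,-0.003],[0,0,-0.003],[0,0,-0.002],[0,0,0],[0,0,0],[0,0,0],[0,0,0],[0,0,0]],"angular":[[0,0,0],[0,0,0],[0,0,0],[0,0,0],[0,0,0],[0,0,0],[0,0,0],[0,0,0],[0,0,0],[0,0,0]],"gripper":[-1,-1,-1,-1,-1,-1,-1,-1,-1,-1]}'
python3 - <<'E'
from h import *
go(.5446,.0838,.132,.0265)
snap('side','s4.png',(270,260,380,350),6)
E
```

```text
time_s: 62.0
tcp_pos: [0.5458, 0.0841, 0.1432]
eef_rot: [3.14, 0.048, 0.038]
wrist_force: [-1.4, -0.3, 1.9]
finger_gap: -0.0001
at [0.5458 0.0841 0.1432] yaw -3.111 need [-0.0012 -0.0003 -0.0112] turn -0.004 tilt fix [0.001 0.024 0.   ] gap -0.0001 F [-1.4 -0.3  1.9] t 62.0 q6 1.59
```

View pics/s4.png

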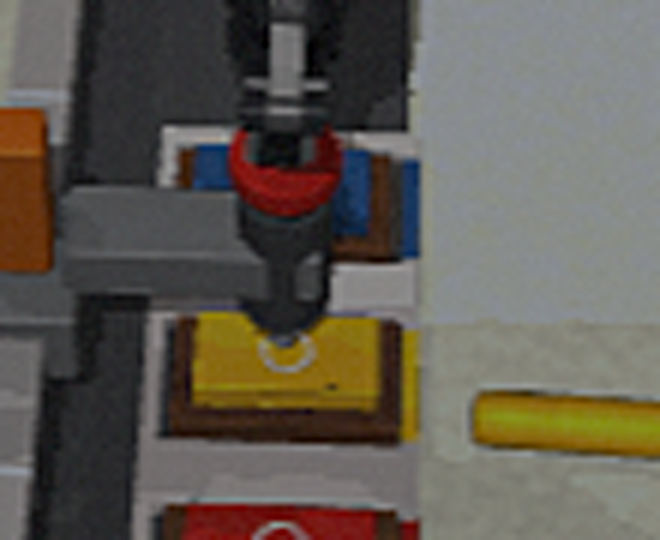

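The zero rows let the spring push the tool back up, and the tip is raised again over yellow's ring. I'll press once more with a firm, held finish.

```bash
python3 -m jog '{"travel":[[-0.001,0,-0.006],[0,0,-0.006],[0,0,-0.006],[0,0,-0.005],[0,0,-0.004],[0,0,-0.004],[0,0,-0.003],[0,0,-0.003],[0,0,-0.003],[0,0,-0.003]],"angular":[[0,0.015,0],[0,0,0],[0,0,0],[0,0,0],[0,0,0],[0,0,0],[0,0,0],[0,0,0],[0,0,0],[0,0,0]],"gripper":[-1,-1,-1,-1,-1,-1,-1,-1,-1,-1]}'
python3 - <<'E'
from h import *
go(.5446,.0838,.132,.0265)
snap('side','s5.png',(270,260,380,350),6)
E
```

```text
time_s: 63.3
tcp_pos: [0.5473, 0.0842, 0.1276]
eef_rot: [3.14, 0.05, 0.042]
wrist_force: [-7.8, -1.1, 15.8]
finger_gap: 0.0
at [0.5473 0.0842 0.1276] yaw -3.11 need [-0.0027 -0.0004  0.0044] turn -0.005 tilt fix [0.001 0.027 0.   ] gap 0.0 F [-7.8 -1.1 15.8] t 63.3 q6 1.59
```

View pics/s5.png

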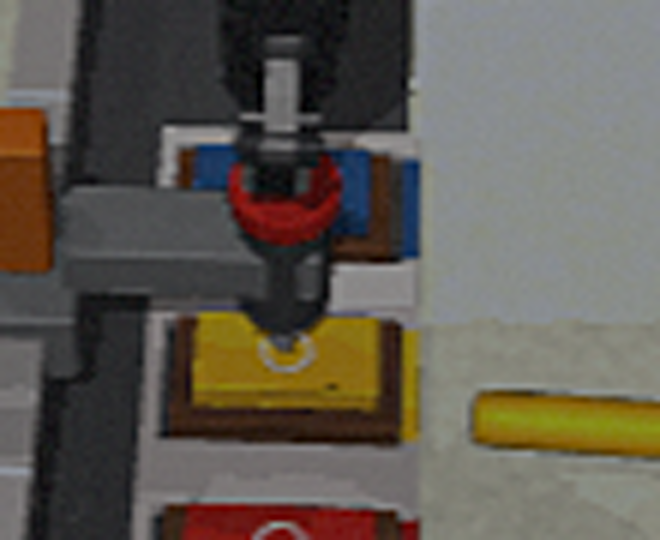

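The tip (285,343) is at yellow's ring centre (286,350), and the cap was pressed about 24 mm to its rigid end, so the punch tripped. Next is red.

```bash
python3 -m jog '{"travel":[[0,0,0.02],[0,0,0.03],[0,0,0.02],[0.01,0,0.015],[0.02,0,0],[0.02,0.001,0],[0.02,0,0],[0.015,0,0],[0,0,0],[0,0,0]],"angular":[[0,0.02,0],[0,0,0],[0,0,0],[0,0,0],[0,0,0],[0,0,0],[0,0,0],[0,0,0],[0,0,0],[0,0,0]],"gripper":[-1,-1,-1,0.3,0.3,0.3,0.3,0.3,0.3,0.3]}'
python3 - <<'E'
from h import *
go(.634,.0857,.125,.0265);snap('wrist','w11.png');block('wrist','red',.152)
E
```

```text
time_s: 64.6
tcp_pos: [0.6363, 0.0852, 0.2098]
eef_rot: [3.14, 0.05, 0.009]
wrist_force: [0.4, -0.4, -0.1]
finger_gap: 0.0553
at [0.6363 0.0852 0.2098] yaw -3.11 need [-0.0023  0.0005 -0.0848] turn -0.005 tilt fix [0.001 0.006 0.   ] gap 0.0553 F [ 0.4 -0.4 -0.1] t 64.6 q6 1.58
red c 0.5476 0.0838 size 36.3 37.7 yaw 0.902
```

```bash
python3 -m jog '{"travel":[[-0.001,0,-0.02],[0,0,-0.025],[0,0,-0.02],[0,0,-0.012],[0,0,-0.006],[0,0,0],[0,0,0],[0,0,0],[0,0,0],[0,0,0]],"angular":[[0.001,0.006,0],[0,0,0],[0,0,0],[0,0,0],[0,0,0],[0,0,0],[0,0,0],[0,0,0],[0,0,0],[0,0,0]],"gripper":[0.3,0.3,0.3,0.3,0.3,0.3,-1,-1,-1,-1]}'
python3 -m jog '{"travel":[[-0.0003,0.008,0],[-0.0003,0.014,0],[-0.0004,0.016,0],[-0.0004,0.016,0],[-0.0004,0.013,0],[0,0.007,0],[0,0,0],[0,0,0],[0,0,0],[0,0,0]],"angular":[[0,0,0],[0,0,0],[0,0,0],[0,0,0],[0,0,0],[0,0,0],[0,0,0],[0,0,0],[0,0,0],[0,0,0]],"gripper":[-1,-1,-1,-1,-1,-1,-1,-1,-1,-1]}'
python3 - <<'E'
from h import *
go(.633,.1637,.125,.0265)
E
```

```text
time_s: 65.9
tcp_pos: [0.6324, 0.0856, 0.1221]
eef_rot: [-3.14, -0.049, 0.002]
wrist_force: [-0.2, -0.3, -1.5]
finger_gap: 0.0191
time_s: 67.15
tcp_pos: [0.6304, 0.1636, 0.1221]
eef_rot: [3.14, 0.048, -0.002]
wrist_force: [0.1, -1.2, -0.6]
finger_gap: 0.0189
at [0.6304 0.1636 0.1221] yaw -3.111 need [0.0026 0.0001 0.0029] turn -0.004 tilt fix [ 0.001 -0.001  0.   ] gap 0.0189 F [ 0.1 -1.2 -0.6] t 67.15 q6 1.71
```

Spot on. I'll release and move over to the cap.

```bash
python3 -m jog '{"travel":[[0,0,0],[0,0,0],[0,0,0],[0,0,0.02],[0,0,0.03],[0,0,0.03],[0,0,0.01],[0,0,0],[0,0,0],[0,0,0]],"angular":[[0,0,0],[0,0,0],[0,0,0],[0,0,0],[0,0,0],[0,0,0],[0,0,0],[0,0,0],[0,0,0],[0,0,0]],"gripper":[0.3,0.3,0.3,0.3,0.3,0.3,0.3,0.3,0.3,0.3]}'
python3 - <<'E'
from h import *
snap('wrist','w12.png');block('wrist','red',.152)
E
python3 -m jog '{"travel":[[-0.015,-0.001,0],[-0.02,-0.001,0],[-0.02,0,0],[-0.02,0,0],[-0.01,0,0],[0,0,-0.01],[0,0,-0.015],[0,0,-0.01],[0,0,0],[0,0,0]],"angular":[[0,0,0],[0,0,0],[0,0,0],[0,0,0],[0,0,0],[0,0,0],[0,0,0],[0,0,0],[0,0,0],[0,0,0]],"gripper":[-1,-1,-1,-1,-1,-1,-1,-1,-1,-1]}'
python3 - <<'E'
from h import *
go(.5426,.1618,.16,.0265)
E
```

```text
time_s: 68.4
tcp_pos: [0.6303, 0.1646, 0.219]
eef_rot: [-3.14, -0.051, -0.003]
wrist_force: [-0.3, -0.4, -0.0]
finger_gap: 0.0556
red c 0.5459 0.1605 size 35.5 38.0 yaw 0.033
time_s: 69.7
tcp_pos: [0.5417, 0.1615, 0.1722]
eef_rot: [3.14, 0.049, -0.018]
wrist_force: [0.4, 0.2, 0.4]
finger_gap: 0.0001
at [0.5417 0.1615 0.1722] yaw -3.11 need [ 0.0009  0.0003 -0.0122] turn -0.005 tilt fix [ 0.001 -0.012  0.   ] gap 0.0001 F [0.4 0.2 0.4] t 69.7 q6 1.73
```

```bash
python3 -m jog '{"travel":[[0,0,-0.008],[0,0,-0.006],[0,0,-0.006],[0,0,-0.006],[0,0,-0.006],[0,0,-0.006],[0,0,-0.005],[0,0,-0.005],[0,0,-0.004],[0,0,-0.004]],"angular":[[0,-0.01,0],[0,0,0],[0,0,0],[0,0,0],[0,0,0],[0,0,0],[0,0,0],[0,0,0],[0,0,0],[0,0,0]],"gripper":[-1,-1,-1,-1,-1,-1,-1,-1,-1,-1]}'
python3 -m jog '{"travel":[[-0.001,0,-0.004],[0,0,-0.003],[0,0,-0.003],[0,0,-0.003],[0,0,-0.003],[0,0,-0.003],[0,0,-0.003],[0,0,-0.003],[0,0,-0.003],[0,0,-0.003]],"angular":[[0,0.005,0],[0,0,0],[0,0,0],[0,0,0],[0,0,0],[0,0,0],[0,0,0],[0,0,0],[0,0,0],[0,0,0]],"gripper":[-1,-1,-1,-1,-1,-1,-1,-1,-1,-1]}'
python3 - <<'E'
from h import *
go(.5426,.1618,.16,.0265);snap('side','s6.png',(270,280,380,370),6)
E
```

```text
time_s: 70.95
tcp_pos: [0.5443, 0.1619, 0.1331]
eef_rot: [-3.141, -0.05, -0.025]
wrist_force: [-4.0, -0.4, 12.2]
finger_gap: 0.0003
time_s: 72.2
tcp_pos: [0.5442, 0.1619, 0.1335]
eef_rot: [-3.139, -0.051, -0.049]
wrist_force: [-4.6, -1.8, 11.5]
finger_gap: 0.0002
at [0.5442 0.1619 0.1335] yaw -3.109 need [-0.0016 -0.0001  0.0265] turn -0.006 tilt fix [-0.002  0.031  0.   ] gap 0.0002 F [-4.6 -1.8 11.5] t 72.2 q6 1.73
```

View pics/s6.png

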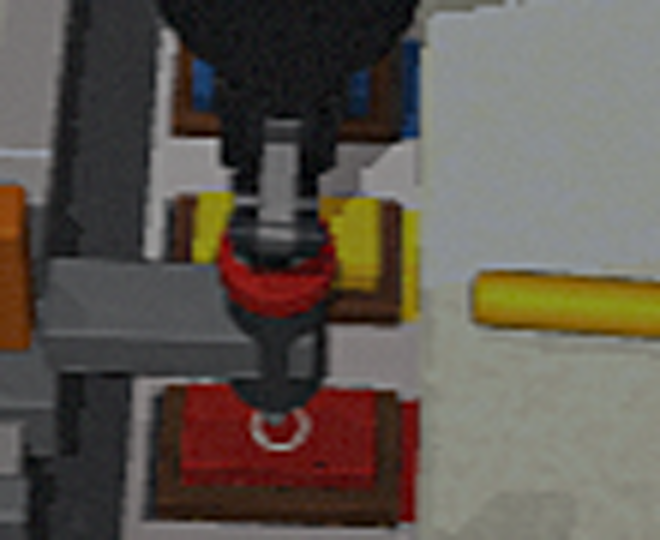

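That's my 16th picture. The tip (275,418) is near the ring centre (281,428). I'll check numerically whether it is down.

Run:
```python
from h import *
c=env.calibration('side');K,T=c['intrinsics'],np.linalg.inv(c['T'])
def pr(p):
    q=T@np.r_[p,1];u=K@(q[:3]/q[2]);return u[:2]
r=pr([.5410,.1614,.032])
print('ring proj zoomed',(r-[270,280])*6+2.5)
for z in(.032,.039,.041):print(z,(pr([.5426,.1610,z])-[270,280])*6+2.5)
print('dy 1mm',6*(pr([.5426,.162,.032])-pr([.5426,.161,.032])))
for n,p in(('yel ring',[.543,.084,.032]),('tip .032',[.5446,.0834,.032]),('tip .041',[.5446,.0834,.041])):print(n,(pr(p)-[270,260])*6+2.5)
```

```text
ring proj zoomed [276.53076794 423.27320839]
0.032 [271.78905797 421.9435429 ]
0.039 [271.94757085 410.72704533]
0.041 [271.99315145 407.50172613]
dy 1mm [-0.18320083  2.6358304 ]
yel ring [284.05076791 348.99594966]
tip .032 [279.57435682 347.31567712]
tip .041 [279.81586922 332.4028642 ]
```

```bash
python3 -m jog '{"travel":[[-0.001,0,-0.006],[0,0,-0.006],[0,0,-0.005],[0,0,-0.005],[0,0,-0.004],[0,0,-0.004],[0,0,-0.004],[0,0,-0.004],[0,0,-0.004],[0,0,-0.004]],"angular":[[0,0.02,0],[0,0,0],[0,0,0],[0,0,0],[0,0,0],[0,0,0],[0,0,0],[0,0,0],[0,0,0],[0,0,0]],"gripper":[-1,-1,-1,-1,-1,-1,-1,-1,-1,-1]}'
python3 - <<'E'
from h import *
go(.5426,.1618,.16,.0265);env_=snap('side','s7.png',(270,280,380,370),6)
def col(f,x0,x1,y0,y1,z=6):
    im=cv2.imread('pics/'+f);im=im[y0:y1:z//2, (x0+x1)//2-6:(x0+x1)//2+7].mean(1);print(f);print([(y0+i*(z//2),*map(int,v)) for i,v in enumerate(im)])
col('s4.png',285,285,315,370);col('s5.png',285,285,315,370);col('s6.png',276,276,390,450);col('s7.png',276,276,390,450)
E
```

```text
time_s: 73.5
tcp_pos: [0.5446, 0.162, 0.1278]
eef_rot: [-3.137, -0.053, -0.056]
wrist_force: [-7.1, -1.9, 15.1]
finger_gap: 0.0001
at [0.5446 0.162  0.1278] yaw -3.108 need [-0.002  -0.0002  0.0322] turn -0.007 tilt fix [-0.005  0.036  0.   ] gap 0.0001 F [-7.1 -1.9 15.1] t 73.5 q6 1.73
s4.png
[(315, 37, 35, 37), (318, 36, 34, 36), (321, 35, 33, 33), (324, 34, 32, 30), (327, 34, 32, 29), (330, 33, 32, 29), (333, 42, 41, 39), (336, 63, 61, 59), (339, 80, 74, 73), (342, 86, 64, 61), (345, 70, 64, 65), (348, 34, 86, 103), (351, 4, 108, 138), (354, 5, 111, 142), (357, 9, 109, 139), (360, 0, 105, 140), (363, 10, 108, 137), (366, 88, 121, 132), (369, 129, 126, 129)]
s5.png
[(315, 38, 36, 36), (318, 36, 35, 33), (321, 34, 33, 31), (324, 34, 32, 31), (327, 34, 32, 32), (330, 32, 30, 29), (333, 40, 38, 37), (336, 61, 59, 59), (339, 78, 75, 75), (342, 82, 71, 69), (345, 72, 64, 65), (348, 56, 62, 69), (351, 33, 72, 88), (354, 17, 96, 121), (357, 3, 114, 146), (360, 0, 109, 145), (363, 8, 107, 136), (366, 88, 120, 131), (369, 129, 125, 128)]
s6.png
[(390, 36, 35, 35), (393, 36, 35, 34), (396, 36, 35, 33), (399, 36, 35, 32), (402, 37, 35, 33), (405, 37, 34, 33), (408, 32, 28, 27), (411, 40, 36, 35), (414, 67, 65, 59), (417, 85, 85, 79), (420, 81, 81, 75), (423, 58, 60, 73), (426, 30, 32, 87), (429, 8, 11, 100), (432, 10, 12, 100), (435, 13, 16, 95), (438, 4, 4, 84), (441, 17, 19, 90), (444, 107, 112, 124), (447, 149, 156, 143)]
s7.png
[(390, 34, 33, 33), (393, 33, 32, 32), (396, 36, 33, 34), (399, 37, 34, 35), (402, 36, 34, 33), (405, 35, 34, 32), (408, 31, 30, 28), (411, 41, 39, 36), (414, 67, 66, 63), (417, 85, 85, 80), (420, 80, 80, 68), (423, 59, 59, 62), (426, 35, 34, 83), (429, 13, 12, 101), (432, 7, 8, 99), (435, 5, 8, 91), (438, 3, 4, 83), (441, 21, 23, 90), (444, 109, 114, 124), (447, 149, 155, 142)]
```

Both readings are conclusive. The tip ends at about 426, against 427 predicted for down and 412 for up, and pressing deeper doesn't change it. Red has been struck, so I'll park the carriage now.

```bash
python3 -m jog '{"travel":[[0,0,0.02],[0,0,0.03],[0,0,0.02],[0.01,0,0.015],[0.02,0,0],[0.02,0.001,0],[0.02,0,0],[0.015,0,0],[0,0,0],[0,0,0]],"angular":[[-0.004,0.03,0],[0,0,0],[0,0,0],[0,0,0],[0,0,0],[0,0,0],[0,0,0],[0,0,0],[0,0,0],[0,0,0]],"gripper":[-1,-1,-1,0.3,0.3,0.3,0.3,0.3,0.3,0.3]}'
python3 - <<'E'
from h import *
go(.633,.1637,.125,.0265)
E
```

```text
time_s: 74.8
tcp_pos: [0.6326, 0.1634, 0.2181]
eef_rot: [-3.14, -0.054, -0.019]
wrist_force: [-0.5, 0.1, -0.1]
finger_gap: 0.0555
at [0.6326 0.1634 0.2181] yaw -3.107 need [ 0.0004  0.0003 -0.0931] turn -0.008 tilt fix [-0.002  0.012  0.   ] gap 0.0555 F [-0.5  0.1 -0.1] t 74.8 q6 1.7
```

```bash
python3 -m jog '{"travel":[[0,0,-0.02],[0,0,-0.025],[0,0,-0.02],[0,0,-0.015],[0,0,-0.009],[0,0,0],[0,0,0],[0,0,0],[0,0,0],[0,0,0]],"angular":[[-0.002,0.012,-0.008],[0,0,0],[0,0,0],[0,0,0],[0,0,0],[0,0,0],[0,0,0],[0,0,0],[0,0,0],[0,0,0]],"gripper":[0.3,0.3,0.3,0.3,0.3,0.3,-1,-1,-1,-1]}'
python3 -m jog '{"travel":[[0.0003,-0.01,0],[0.0004,-0.016,0],[0.0005,-0.018,0],[0.0005,-0.018,0],[0.0005,-0.018,0],[0.0005,-0.018,0],[0.0005,-0.018,0],[0.0005,-0.018,0],[0.0003,-0.012,0],[0,-0.005,0]],"angular":[[0,0,0],[0,0,0],[0,0,0],[0,0,0],[0,0,0],[0,0,0],[0,0,0],[0,0,0],[0,0,0],[0,0,0]],"gripper":[-1,-1,-1,-1,-1,-1,-1,-1,-1,-1]}'
python3 - <<'E'
from h import *
go(.6408,-.1198,.125,.0265)
E
```

```text
time_s: 76.05
tcp_pos: [0.6294, 0.1636, 0.1234]
eef_rot: [3.141, 0.041, -0.006]
wrist_force: [0.3, -0.7, -1.8]
finger_gap: 0.019
time_s: 77.3
tcp_pos: [0.6333, 0.0037, 0.1234]
eef_rot: [-3.138, -0.04, 0.004]
wrist_force: [1.9, 3.9, -1.6]
finger_gap: 0.0187
at [0.6333 0.0037 0.1234] yaw -3.116 need [ 0.0075 -0.1235  0.0016] turn 0.001 tilt fix [-0.003 -0.003 -0.   ] gap 0.0187 F [ 1.9  3.9 -1.6] t 77.3 q6 1.46
```

```bash
python3 -m jog '{"travel":[[0.0004,-0.012,0],[0.0005,-0.016,0],[0.0005,-0.018,0],[0.0005,-0.018,0],[0.0005,-0.018,0],[0.0005,-0.016,0],[0.0004,-0.012,0],[0.0002,-0.006,0],[0,-0.003,0],[0,0,0]],"angular":[[0,0,0],[0,0,0],[0,0,0],[0,0,0],[0,0,0],[0,0,0],[0,0,0],[0,0,0],[0,0,0],[0,0,0]],"gripper":[-1,-1,-1,-1,-1,-1,-1,-1,-1,-1]}'
python3 - <<'E'
from h import *
go(.6408,-.1198,.125,.0265)
E
```

```text
time_s: 78.55
tcp_pos: [0.6364, -0.1198, 0.1234]
eef_rot: [-3.132, -0.044, 0.007]
wrist_force: [0.1, 1.0, -2.5]
finger_gap: 0.0188
at [ 0.6364 -0.1198  0.1234] yaw -3.113 need [0.0044 0.     0.0016] turn -0.002 tilt fix [-0.009 -0.004 -0.   ] gap 0.0188 F [ 0.1  1.  -2.5] t 78.55 q6 1.26
```

```bash
python3 -m jog '{"travel":[[0,-0.006,0],[0,-0.004,0],[0,0,0],[0,0,0],[0,0,0],[0,0,0],[0,0,0.02],[0,0,0.03],[0,0,0.03],[0,0,0.01]],"angular":[[-0.005,0,0],[0,0,0],[0,0,0],[0,0,0],[0,0,0],[0,0,0],[0,0,0],[0,0,0],[0,0,0],[0,0,0]],"gripper":[-1,-1,0.3,0.3,0.3,0.3,0.3,0.3,0.3,0.3]}'
python3 -m jog '{"travel":[[-0.01,0.01,0],[-0.02,0.02,0],[-0.02,0.025,0],[-0.02,0.025,0],[-0.02,0.025,0],[-0.02,0.025,0],[-0.02,0.025,0],[-0.01,0.01,0],[0,0,0],[0,0,0]],"angular":[[0,0,0],[0,0,0],[0,0,0],[0,0,0],[0,0,0],[0,0,0],[0,0,0],[0,0,0],[0,0,0],[0,0,0]],"gripper":[1,1,1,1,1,1,1,1,1,1]}'
python3 - <<'E'
from h import *
snap('wrist','w13.png')
for c in HUE: block('wrist',c,.032)
block('wrist','red',.152)
go(.549,.0095,.0215,.0265)
E
```

```text
time_s: 79.8
tcp_pos: [0.6364, -0.1236, 0.2209]
eef_rot: [-3.126, -0.051, 0.003]
wrist_force: [-0.2, -0.3, 0.3]
finger_gap: 0.0554
time_s: 81.05
tcp_pos: [0.4828, 0.0491, 0.2113]
eef_rot: [-3.123, -0.052, 0.028]
wrist_force: [-0.2, 0.2, 0.2]
finger_gap: 0.0856
blue c 0.5492 0.0096 size 31.0 62.5 yaw 0.023
yellow c 0.543 0.0844 size 32.1 63.2 yaw 0.031
red c 0.5411 0.161 size 33.2 63.5 yaw 0.028
red none
at [0.4828 0.0491 0.2112] yaw -3.109 need [ 0.0662 -0.0396 -0.1897] turn -0.006 tilt fix [-0.018 -0.019 -0.   ] gap 0.0854 F [-0.2  0.1 -0.5] t 81.1 q6 1.51
```

```bash
python3 -m jog '{"travel":[[0.01,0.02,0],[0.016,0.03,0],[0.016,0.03,-0.02],[0.01,0.02,-0.03],[0.006,0.01,-0.03],[0,0,-0.03],[0,0,-0.025],[0,0,-0.015],[0,0,0],[0,0,0]],"angular":[[-0.018,-0.019,0],[0,0,0],[0,0,0],[0,0,0],[0,0,0],[0,0,0],[0,0,0],[0,0,0],[0,0,0],[0,0,0]],"gripper":[1,1,1,1,1,1,1,1,1,1]}'
python3 - <<'E'
from h import *
go(.5416,.1615,.0225,.028)
E
```

```text
time_s: 82.35
tcp_pos: [0.5507, 0.1554, 0.0563]
eef_rot: [3.138, 0.032, 0.009]
wrist_force: [0.2, -0.4, 0.9]
finger_gap: 0.0853
at [0.5507 0.1554 0.0563] yaw -3.121 need [-0.0091  0.0061 -0.0338] turn 0.008 tilt fix [0.003 0.006 0.   ] gap 0.0853 F [ 0.2 -0.4  0.9] t 82.35 q6 1.73
```

```bash
python3 -m jog '{"travel":[[-0.009,0.006,0],[0,0,-0.01],[0,0,-0.01],[0,0,-0.008],[0,0,-0.004],[0,0,0],[0,0,0],[0,0,0],[0,0,0],[0,0,0]],"angular":[[0.003,0.006,0.008],[0,0,0],[0,0,0],[0,0,0],[0,0,0],[0,0,0],[0,0,0],[0,0,0],[0,0,0],[0,0,0]],"gripper":[1,1,1,1,1,1,-1,-1,-1,-1]}'
python3 - <<'E'
from h import *
go(.5416,.1615,.0225,.028)
E
```

```text
time_s: 83.6
tcp_pos: [0.5432, 0.1623, 0.0256]
eef_rot: [-3.14, -0.045, -0.009]
wrist_force: [0.7, -0.1, -0.1]
finger_gap: 0.0298
at [0.5432 0.1623 0.0256] yaw -3.113 need [-0.0016 -0.0008 -0.0031] turn -0.001 tilt fix [-0.002  0.006  0.   ] gap 0.0298 F [ 0.7 -0.1 -0.1] t 83.6 q6 1.73
```

```bash
python3 -m jog '{"travel":[[0,0,0.01],[0,0,0.02],[0,0,0.03],[0,0,0.03],[0,0,0.03],[0,0.01,0.01],[0.005,0.02,0],[0.01,0.02,0],[0.01,0.02,0],[0.01,0.02,0]],"angular":[[0,0,0],[0,0,0],[0,0,0],[0,0,0],[0,0,0],[0,0,0.1],[0,0,0.17],[0,0,0.17],[0,0,0.17],[0,0,0.17]],"gripper":[-1,-1,-1,-1,-1,-1,-1,-1,-1,-1]}'
python3 -m jog '{"travel":[[0.01,0.02,0],[0.01,0.02,0],[0.005,0.02,0],[0,0.01,0],[0,0,0],[0,0,0],[0,0,0],[0,0,0],[0,0,0],[0,0,0]],"angular":[[0,0,0.17],[0,0,0.17],[0,0,0.17],[0,0,0.09],[0,0,0],[0,0,0],[0,0,0],[0,0,0],[0,0,0],[0,0,0]],"gripper":[-1,-1,-1,-1,-1,-1,-1,-1,-1,-1]}'
python3 - <<'E'
from h import *
go(.6009,.3185,.0226,-1.678);snap('wrist','w14.png');h=env.state()['tcp_pos'][2]-.0256+.032
block('wrist','red',h)
E
```

```text
time_s: 84.85
tcp_pos: [0.5757, 0.2529, 0.1626]
eef_rot: [-2.873, -1.269, -0.004]
wrist_force: [0.5, -0.7, -1.0]
finger_gap: 0.0298
time_s: 86.1
tcp_pos: [0.6003, 0.3241, 0.1626]
eef_rot: [-2.352, -2.08, 0.003]
wrist_force: [0.5, -0.2, -1.8]
finger_gap: 0.0298
at [0.6003 0.3241 0.1626] yaw -1.693 need [ 0.0006 -0.0056 -0.14  ] turn 0.015 tilt fix [ 0.    -0.003  0.   ] gap 0.0298 F [ 0.5 -0.2 -1.8] t 86.1 q6 0.53
red c 0.6011 0.322 size 31.8 65.0 yaw 1.446
```

```bash
python3 -m jog '{"travel":[[0,-0.004,-0.01],[0,0,-0.025],[0,0,-0.025],[0,0,-0.02],[0,0,-0.015],[0,0,-0.01],[0,0,0],[0,0,0],[0,0,0],[0,0,0]],"angular":[[0,0,0.015],[0,0,0],[0,0,0],[0,0,0],[0,0,0],[0,0,0],[0,0,0],[0,0,0],[0,0,0],[0,0,0]],"gripper":[-1,-1,-1,-1,-1,-1,-1,-1,-1,-1]}'
python3 - <<'E'
from h import *
go(.6005,.32,.0226,-1.678)
E
```

```text
time_s: 87.4
tcp_pos: [0.6009, 0.3188, 0.0542]
eef_rot: [-2.334, -2.102, -0.001]
wrist_force: [-0.1, -0.4, -1.9]
finger_gap: 0.0299
at [0.6009 0.3188 0.0542] yaw -1.675 need [-0.0004  0.0012 -0.0316] turn -0.003 tilt fix [-0.  0.  0.] gap 0.0299 F [-0.1 -0.4 -1.9] t 87.4 q6 0.51
```

```bash
python3 -m jog '{"travel":[[0,0,-0.008],[0,0,-0.008],[0,0,-0.006],[0,0,-0.004],[0,0,-0.002],[0,0,-0.001],[0,0,-0.001],[0,0,0],[0,0,0],[0,0,0]],"angular":[[0,0,0],[0,0,0],[0,0,0],[0,0,0],[0,0,0],[0,0,0],[0,0,0],[0,0,0],[0,0,0],[0,0,0]],"gripper":[-1,-1,-1,-1,-1,-1,-1,-1,-1,-1]}'
python3 - <<'E'
from h import *
go(.6005,.32,.0226,-1.678)
E
```

```text
time_s: 88.65
tcp_pos: [0.6014, 0.319, 0.0232]
eef_rot: [2.334, 2.102, 0.003]
wrist_force: [-0.6, -0.2, -2.8]
finger_gap: 0.0298
at [0.6014 0.319  0.0232] yaw -1.675 need [-0.0009  0.001  -0.0006] turn -0.003 tilt fix [-0.001  0.002  0.   ] gap 0.0298 F [-0.6 -0.2 -2.8] t 88.65 q6 0.51
```

```bash
python3 -m jog '{"travel":[[0,0,-0.001],[0,0,0],[0,0,0],[0,0,0],[0,0,0.02],[0,0,0.03],[0,0,0.04],[0,0,0.03],[0,-0.01,0.01],[0,-0.02,0]],"angular":[[0,0,0],[0,0,0],[0,0,0],[0,0,0],[0,0,0],[0,0,0],[0,0,0],[0,0,0],[0,0,-0.1],[0,0,-0.17]],"gripper":[-1,0.2,0.2,0.2,0.2,0.2,0.2,0.2,1,1]}'
python3 -m jog '{"travel":[[-0.01,-0.03,0],[-0.01,-0.03,0],[-0.01,-0.03,0],[-0.01,-0.03,0],[-0.01,-0.03,0],[-0.01,-0.03,0],[0,-0.01,0],[0,0,0],[0,0,0],[0,0,0]],"angular":[[0,0,-0.17],[0,0,-0.17],[0,0,-0.17],[0,0,-0.17],[0,0,-0.17],[0,0,-0.17],[0,0,-0.1],[0,0,0],[0,0,0],[0,0,0]],"gripper":[1,1,1,1,1,1,1,1,1,1]}'
python3 - <<'E'
from h import *
go(.5436,.0845,.0235,.028);snap('top','t4.png');block('top','red',.029);block('top','yellow',.032);block('top','blue',.032)
E
```

```text
time_s: 89.9
tcp_pos: [0.6028, 0.2905, 0.1673]
eef_rot: [2.598, 1.759, 0.021]
wrist_force: [2.1, 0.1, 1.7]
finger_gap: 0.0845
time_s: 91.15
tcp_pos: [0.5443, 0.0953, 0.1865]
eef_rot: [3.124, 0.054, 0.053]
wrist_force: [-0.3, -0.1, 0.4]
finger_gap: 0.0854
at [0.5443 0.0953 0.1865] yaw -3.107 need [-0.0007 -0.0108 -0.163 ] turn -0.006 tilt fix [0.016 0.034 0.   ] gap 0.0854 F [-0.3 -0.1  0.4] t 91.15 q6 1.62
red c 0.6019 0.3152 size 32.2 65.7 yaw 1.458
yellow c 0.5321 0.0722 size 5.5 41.3 yaw -0.003
blue c 0.5492 0.0106 size 30.2 60.8 yaw -0.01
```

```bash
python3 -m jog '{"travel":[[-0.004,-0.008,0],[0,0,-0.02],[0,0,-0.03],[0,0,-0.03],[0,0,-0.025],[0,0,-0.015],[0,0,-0.006],[0,0,0],[0,0,0],[0,0,0]],"angular":[[0.016,0.034,-0.006],[0,0,0],[0,0,0],[0,0,0],[0,0,0],[0,0,0],[0,0,0],[0,0,0],[0,0,0],[0,0,0]],"gripper":[1,1,1,1,1,1,1,1,1,1]}'
python3 - <<'E'
from h import *
go(.5436,.0845,.0225,.028);snap('wrist','w15.png');block('wrist','yellow',.032)
E
```

```text
time_s: 92.45
tcp_pos: [0.5384, 0.0869, 0.0511]
eef_rot: [-3.139, -0.046, 0.011]
wrist_force: [0.3, -0.3, 0.4]
finger_gap: 0.0855
at [0.5384 0.0869 0.0511] yaw -3.112 need [ 0.0052 -0.0024 -0.0286] turn -0.001 tilt fix [-0.002 -0.007 -0.   ] gap 0.0855 F [ 0.3 -0.3  0.4] t 92.45 q6 1.6
yellow c 0.5444 0.0845 size 31.7 64.9 yaw 0.025
```

```bash
python3 -m jog '{"travel":[[0.005,-0.002,0],[0,0,-0.01],[0,0,-0.009],[0,0,-0.006],[0,0,-0.002],[0,0,0],[0,0,0],[0,0,0],[0,0,0],[0,0,0]],"angular":[[0,-0.007,0],[0,0,0],[0,0,0],[0,0,0],[0,0,0],[0,0,0],[0,0,0],[0,0,0],[0,0,0],[0,0,0]],"gripper":[1,1,1,1,1,1,-1,-1,-1,-1]}'
python3 - <<'E'
from h import *
go(.544,.0845,.0225,.028)
E
python3 -m jog '{"travel":[[0,0,0.01],[0,0,0.02],[0,0,0.03],[0,0,0.03],[0,0,0.03],[0,0.01,0.01],[0,0.02,0],[0,0.03,0],[0,0.03,0],[0,0.03,0]],"angular":[[0,0,0],[0,0,0],[0,0,0],[0,0,0],[0,0,0],[0,0,0.1],[0,0,0.17],[0,0,0.17],[0,0,0.17],[0,0,0.17]],"gripper":[-1,-1,-1,-1,-1,-1,-1,-1,-1,-1]}'
python3 -m jog '{"travel":[[-0.005,0.03,0],[-0.005,0.03,0],[-0.005,0.03,0],[-0.005,0.02,0],[0,0.01,0],[0,0,0],[0,0,0],[0,0,0],[0,0,0],[0,0,0]],"angular":[[0,0,0.17],[0,0,0.17],[0,0,0.17],[0,0,0.09],[0,0,0],[0,0,0],[0,0,0],[0,0,0],[0,0,0],[0,0,0]],"gripper":[-1,-1,-1,-1,-1,-1,-1,-1,-1,-1]}'
python3 - <<'E'
from h import *
go(.5114,.3285,.0226,-1.678);snap('wrist','w16.png');block('wrist','red',.029)
E
```

```text
time_s: 93.75
tcp_pos: [0.5447, 0.0849, 0.0235]
eef_rot: [-3.139, -0.046, -0.005]
wrist_force: [0.0, -1.0, 0.6]
finger_gap: 0.0301
at [0.5447 0.0849 0.0235] yaw -3.112 need [-0.0007 -0.0004 -0.001 ] turn -0.001 tilt fix [-0.002  0.003  0.   ] gap 0.0301 F [ 0.  -1.   0.6] t 93.75 q6 1.59
time_s: 95.0
tcp_pos: [0.5404, 0.2055, 0.1578]
eef_rot: [2.874, 1.266, -0.007]
wrist_force: [0.0, -0.6, -3.1]
finger_gap: 0.0301
time_s: 96.25
tcp_pos: [0.5182, 0.3277, 0.1569]
eef_rot: [2.354, 2.077, -0.016]
wrist_force: [0.7, -0.2, -1.8]
finger_gap: 0.0299
at [0.5182 0.3277 0.1569] yaw -1.695 need [-0.0068  0.0008 -0.1343] turn 0.017 tilt fix [ 0.008 -0.006  0.   ] gap 0.0299 F [ 0.7 -0.2 -1.8] t 96.25 q6 0.6
red c 0.6009 0.3161 size 32.9 64.2 yaw 1.461
```

```bash
python3 -m jog '{"travel":[[-0.007,0.001,-0.01],[0,0,-0.025],[0,0,-0.025],[0,0,-0.02],[0,0,-0.015],[0,0,-0.01],[0,0,0],[0,0,0],[0,0,0],[0,0,0]],"angular":[[0.008,-0.006,0.017],[0,0,0],[0,0,0],[0,0,0],[0,0,0],[0,0,0],[0,0,0],[0,0,0],[0,0,0],[0,0,0]],"gripper":[-1,-1,-1,-1,-1,-1,-1,-1,-1,-1]}'
python3 - <<'E'
from h import *
go(.5114,.3285,.0206,-1.678)
E
```

```text
time_s: 97.55
tcp_pos: [0.509, 0.3292, 0.0489]
eef_rot: [-2.333, -2.104, -0.006]
wrist_force: [-0.2, -0.5, -2.5]
finger_gap: 0.0302
at [0.509  0.3292 0.0489] yaw -1.674 need [ 0.0024 -0.0007 -0.0283] turn -0.004 tilt fix [-0.003  0.003  0.   ] gap 0.0302 F [-0.2 -0.5 -2.5] t 97.55 q6 0.58
```

```bash
python3 -m jog '{"travel":[[0.002,0,-0.008],[0,0,-0.008],[0,0,-0.006],[0,0,-0.003],[0,0,-0.002],[0,0,-0.001],[0,0,0],[0,0,0],[0,0,0],[0,0,0]],"angular":[[0,0,0],[0,0,0],[0,0,0],[0,0,0],[0,0,0],[0,0,0],[0,0,0],[0,0,0],[0,0,0],[0,0,0]],"gripper":[-1,-1,-1,-1,-1,-1,-1,-1,-1,-1]}'
python3 - <<'E'
from h import *
go(.5114,.3285,.0206,-1.678)
E
```

```text
time_s: 98.8
tcp_pos: [0.5117, 0.3294, 0.0206]
eef_rot: [2.333, 2.104, 0.009]
wrist_force: [-0.5, -0.1, -0.9]
finger_gap: 0.0298
at [0.5117 0.3294 0.0206] yaw -1.674 need [-0.0003 -0.0009 -0.    ] turn -0.004 tilt fix [-0.004  0.004  0.   ] gap 0.0298 F [-0.5 -0.1 -0.9] t 98.8 q6 0.58
```

```bash
python3 -m jog '{"travel":[[0,0,0],[0,0,0],[0,0,0],[0,0,0.02],[0,0,0.03],[0,0,0.04],[0,0,0.03],[0,-0.01,0.01],[0.005,-0.02,0],[0.005,-0.03,0]],"angular":[[0,0,0],[0,0,0],[0,0,0],[0,0,0],[0,0,0],[0,0,0],[0,0,0],[0,0,-0.1],[0,0,-0.17],[0,0,-0.17]],"gripper":[0.2,0.2,0.2,0.2,0.2,0.2,0.2,1,1,1]}'
python3 -m jog '{"travel":[[0.005,-0.04,0],[0.005,-0.04,0],[0.005,-0.04,0],[0.005,-0.04,0],[0.005,-0.04,0],[0,-0.03,0],[0,-0.01,0],[0,0,0],[0,0,0],[0,0,0]],"angular":[[0,0,-0.17],[0,0,-0.17],[0,0,-0.17],[0,0,-0.17],[0,0,-0.17],[0,0,-0.1],[0,0,0],[0,0,0],[0,0,0],[0,0,0]],"gripper":[1,1,1,1,1,1,1,1,1,1]}'
python3 - <<'E'
from h import *
go(.549,.0095,.0235,.028)
E
```

```text
time_s: 100.05
tcp_pos: [0.5241, 0.2713, 0.1679]
eef_rot: [2.739, 1.527, 0.034]
wrist_force: [0.7, -1.1, 0.5]
finger_gap: 0.0853
time_s: 101.3
tcp_pos: [0.5525, 0.0254, 0.1845]
eef_rot: [3.122, 0.061, 0.061]
wrist_force: [-0.3, -0.4, 0.3]
finger_gap: 0.0853
at [0.5525 0.0254 0.1845] yaw -3.103 need [-0.0035 -0.0159 -0.161 ] turn -0.011 tilt fix [0.018 0.039 0.   ] gap 0.0853 F [-0.3 -0.4  0.3] t 101.3 q6 1.48
```

```bash
python3 -m jog '{"travel":[[-0.004,-0.014,0],[0,0,-0.02],[0,0,-0.03],[0,0,-0.03],[0,0,-0.025],[0,0,-0.015],[0,0,-0.006],[0,0,0],[0,0,0],[0,0,0]],"angular":[[0.018,0.039,-0.011],[0,0,0],[0,0,0],[0,0,0],[0,0,0],[0,0,0],[0,0,0],[0,0,0],[0,0,0],[0,0,0]],"gripper":[1,1,1,1,1,1,1,1,1,1]}'
python3 - <<'E'
from h import *
snap('wrist','w17.png');a=block('wrist','blue',.032);go(a[0],a[1],.0235,a[2])
E
```

```text
time_s: 102.55
tcp_pos: [0.5506, 0.0176, 0.0582]
eef_rot: [-3.139, -0.063, -0.009]
wrist_force: [0.2, -0.3, 0.2]
finger_gap: 0.0854
blue c 0.55 0.0092 size 30.5 63.0 yaw 0.027
at [0.5507 0.0176 0.0584] yaw -3.101 need [-0.0007 -0.0084 -0.0349] turn -0.013 tilt fix [-0.002  0.006  0.   ] gap 0.0854 F [-0.3 -0.1 -0. ] t 102.6 q6 1.46
```

```bash
python3 -m jog '{"travel":[[-0.001,-0.0085,0],[0,0,-0.012],[0,0,-0.011],[0,0,-0.008],[0,0,-0.003],[0,0,0],[0,0,0],[0,0,0],[0,0,0],[0,0,0]],"angular":[[0,0.006,-0.013],[0,0,0],[0,0,0],[0,0,0],[0,0,0],[0,0,0],[0,0,0],[0,0,0],[0,0,0],[0,0,0]],"gripper":[1,1,1,1,1,1,-1,-1,-1,-1]}'
python3 - <<'E'
from h import *
go(.549,.0095,.0235,.028)
E
python3 -m jog '{"travel":[[0,0,0.01],[0,0,0.02],[0,0,0.03],[0,0,0.03],[0,0,0.03],[0,0.01,0.01],[0,0.02,0],[-0.005,0.04,0],[-0.01,0.04,0],[-0.015,0.04,0]],"angular":[[0,0,0],[0,0,0],[0,0,0],[0,0,0],[0,0,0],[0,0,0.1],[0,0,0.17],[0,0,0.17],[0,0,0.17],[0,0,0.17]],"gripper":[-1,-1,-1,-1,-1,-1,-1,-1,-1,-1]}'
python3 -m jog '{"travel":[[-0.015,0.04,0],[-0.015,0.04,0],[-0.015,0.04,0],[-0.015,0.03,0],[-0.015,0.02,0],[-0.005,0.01,0],[0,0,0],[0,0,0],[0,0,0],[0,0,0]],"angular":[[0,0,0.17],[0,0,0.17],[0,0,0.17],[0,0,0.09],[0,0,0],[0,0,0],[0,0,0],[0,0,0],[0,0,0],[0,0,0]],"gripper":[-1,-1,-1,-1,-1,-1,-1,-1,-1,-1]}'
python3 - <<'E'
from h import *
go(.4219,.3377,.021,-1.678);snap('wrist','w18.png');block('wrist','red',.029);block('wrist','yellow',.029)
E
```

```text
time_s: 103.85
tcp_pos: [0.5498, 0.0085, 0.0228]
eef_rot: [-3.139, -0.041, -0.001]
wrist_force: [-2.1, -1.1, 0.1]
finger_gap: 0.03
at [0.5498 0.0085 0.0228] yaw -3.115 need [-0.0008  0.001   0.0007] turn 0.002 tilt fix [-0.002  0.001  0.   ] gap 0.03 F [-2.1 -1.1  0.1] t 103.85 q6 1.46
time_s: 105.1
tcp_pos: [0.5181, 0.1594, 0.1584]
eef_rot: [2.878, 1.258, 0.001]
wrist_force: [1.3, 0.7, -2.4]
finger_gap: 0.0302
time_s: 106.35
tcp_pos: [0.435, 0.3449, 0.1595]
eef_rot: [2.353, 2.078, 0.002]
wrist_force: [0.3, 0.5, -2.8]
finger_gap: 0.0304
at [0.435  0.3449 0.1595] yaw -1.695 need [-0.0131 -0.0072 -0.1385] turn 0.017 tilt fix [0.001 0.002 0.   ] gap 0.0304 F [ 0.3  0.5 -2.8] t 106.35 q6 0.69
red c 0.5999 0.3163 size 34.4 64.6 yaw 1.47
yellow c 0.5112 0.3272 size 32.7 64.5 yaw 1.464
```

```bash
python3 -m jog '{"travel":[[-0.012,-0.007,-0.01],[0,0,-0.025],[0,0,-0.025],[0,0,-0.02],[0,0,-0.015],[0,0,-0.01],[0,0,0],[0,0,0],[0,0,0],[0,0,0]],"angular":[[0.001,0.002,0.017],[0,0,0],[0,0,0],[0,0,0],[0,0,0],[0,0,0],[0,0,0],[0,0,0],[0,0,0],[0,0,0]],"gripper":[-1,-1,-1,-1,-1,-1,-1,-1,-1,-1]}'
python3 - <<'E'
from h import *
go(.4225,.3377,.0202,-1.678)
E
```

```text
time_s: 107.65
tcp_pos: [0.4263, 0.3374, 0.0553]
eef_rot: [2.338, 2.095, 0.014]
wrist_force: [-0.2, 0.4, -2.2]
finger_gap: 0.0302
at [0.4263 0.3374 0.0553] yaw -1.681 need [-0.0038  0.0003 -0.0351] turn 0.003 tilt fix [-0.004  0.008  0.   ] gap 0.0302 F [-0.2  0.4 -2.2] t 107.65 q6 0.68
```

```bash
python3 -m jog '{"travel":[[-0.003,0,-0.01],[0,0,-0.01],[0,0,-0.008],[0,0,-0.004],[0,0,-0.002],[0,0,-0.001],[0,0,0],[0,0,0],[0,0,0],[0,0,0]],"angular":[[-0.004,0.008,0],[0,0,0],[0,0,0],[0,0,0],[0,0,0],[0,0,0],[0,0,0],[0,0,0],[0,0,0],[0,0,0]],"gripper":[-1,-1,-1,-1,-1,-1,-1,-1,-1,-1]}'
python3 - <<'E'
from h import *
go(.4225,.3377,.0202,-1.678)
E
```

```text
time_s: 108.9
tcp_pos: [0.4233, 0.3377, 0.0198]
eef_rot: [-2.34, -2.096, -0.001]
wrist_force: [-1.5, -0.2, -0.0]
finger_gap: 0.0299
at [0.4233 0.3377 0.0198] yaw -1.68 need [-0.0008  0.      0.0004] turn 0.002 tilt fix [-0.001  0.     0.   ] gap 0.0299 F [-1.5 -0.2 -0. ] t 108.9 q6 0.68
```

Seated. I'll release, lift, back away and check everything.

```bash
python3 -m jog '{"travel":[[0,0,0],[0,0,0],[0,0,0],[0,0,0.02],[0,0,0.03],[0,0,0.04],[0,0,0.04],[-0.02,0.02,0.04],[-0.03,0.03,0.02],[-0.03,0.03,0]],"angular":[[0,0,0],[0,0,0],[0,0,0],[0,0,0],[0,0,0],[0,0,0],[0,0,0],[0,0,0],[0,0,0],[0,0,0]],"gripper":[0.2,0.2,0.2,0.2,0.2,0.2,0.2,0.2,0.2,0.2]}'
python3 -m jog '{"travel":[[-0.02,0.03,0],[-0.02,0.03,0],[-0.02,0.03,0],[-0.01,0.02,0],[0,0,0],[0,0,0],[0,0,0],[0,0,0],[0,0,0],[0,0,0]],"angular":[[0,0,0],[0,0,0],[0,0,0],[0,0,0],[0,0,0],[0,0,0],[0,0,0],[0,0,0],[0,0,0],[0,0,0]],"gripper":[0.2,0.2,0.2,0.2,0.2,0.2,0.2,0.2,0.2,0.2]}'
python3 - <<'E'
from h import *
st();snap('top','t5.png');a=-.107;R=np.array([[np.cos(a),np.sin(a)],[-np.sin(a),np.cos(a)]])
for c in HUE:
    b=block('top',c,.029,near=(.5114,.3281),rad=.2)
    if b: print('  tray frame',(R@(np.array(b[:2])-[.5114,.3281])).round(4))
L=load('top');block('top','red',.152)
E
```

```text
time_s: 110.15
tcp_pos: [0.3431, 0.4176, 0.2164]
eef_rot: [-2.346, -2.088, -0.006]
wrist_force: [-0.5, -0.2, 0.1]
finger_gap: 0.0513
time_s: 111.4
tcp_pos: [0.272, 0.5301, 0.2183]
eef_rot: [2.347, 2.087, 0.012]
wrist_force: [-0.2, 0.6, 1.0]
finger_gap: 0.0514
{'time_s': 111.4, 'tcp_pos': [0.272, 0.5301, 0.2183], 'eef_rot': [2.3474, 2.0865, 0.0123], 'wrist_force': [-0.1686, 0.5891, 0.9835], 'finger_gap': 0.0514, 'q': [1.0032, 0.1871, 1.2845, -0.003, 1.6628, 1.1204]}
blue c 0.4239 0.3353 size 30.3 62.0 yaw 1.466
  tray frame [-0.0877 -0.0022]
yellow c 0.5124 0.3261 size 31.9 65.6 yaw 1.474
  tray frame [ 0.0012 -0.0019]
red c 0.602 0.3156 size 32.2 64.9 yaw 1.458
  tray frame [ 0.0914 -0.0028]
red c 0.5494 -0.1224 size 35.2 35.4 yaw -0.013
```

```bash
python3 -c "
from bench import env
print(env.job_done())"
```

```text
the job is handed in; nothing more can be done
None
```

The job is done and handed in at about 111 s; no verdict was returned.

I parked the carriage and set the blue, yellow and red plinths in their pockets. I then punched them in the order blue, yellow, red, parked the carriage again and laid all three in the grey tray.

**Last checks from the top camera:**
- **Plinths:** at tray x of about -88, +1 and +91 mm, with y within 3 mm of the centre line. Their block tops are at the height expected for lying on the tray floor.
- **Carriage:** the cap is within about 2 mm of the parking position and at its rest height, so the punch point is up.
- **Robot:** the arm is clear of everything.

**What was less certain:**
- **Blue in its pocket:** it measured about 3–4 mm off the pocket centre, but lay flat and inside the 6 mm limit. A side picture showed the point inside its ring.
- **Yellow strike:** I pressed it a second time because the tool had sprung back up before I looked. On the second press the point was in the ring with the cap fully down.
- **Red strike:** I confirmed this from the side picture and by comparing the tip's position with where it should be when down.
- **Rock, jar and brush:** I did not measure them at the end, but the arm never came near the rock or jar, or low over the brush.

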